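Stir the small beads through the sieve

ROBOT

A 7-joint arm with a two-finger parallel gripper is mounted at the origin on the work surface. World frame = base frame: x ahead of the robot, y to its left, z up, the work surface at z = 0. Lengths are in mm, angles in rad, forces in N, time in s.
With the tool pointing down it reaches from about 400 to 875 mm from the base axis. Payload 4.4 kg.
Tool frame: the origin (TCP) lies midway between the tips of the shut fingers; the grasp point (between the pads) lies 19 mm behind it (ctrl.grip_point_offset is the distance from the TCP to the grasp point, in mm); z points along the fingers, x is the direction in which the jaws open and shut, and the axes are right-handed (so a half turn about z gives the same grasp; the last joint's range is limited). The gripper opens to 85 mm and grips with 20 to 120 N. Pads are 22 mm wide; open, the fingers measure 114 mm over their backs; the gripper's body (76 mm by 85 mm) begins 54 mm behind the grasp point. The pads swing forward as they close: fully open they stand 13 mm farther back than shut.
Start: joints at [-1.392, 0.628, 0.038, 1.517, -0.027, 0.996, -0.02], TCP at [157.51, 630.641, 231.313] pointing down, gripper open.
Joint ranges: [-3.06, 3.06], [-0.37, 2.12], [-1.25, 1.32], [0.18, 2.47], [-1.1, 4.24], [0.23, 1.98], [-2.94, 2.94]. Speed limits (rad/s): [2.57, 2.57, 3.14, 3.14, 3.14, 3.14, 3.14].

INTERFACE

Orientations are given as [roll, pitch, yaw] about the fixed x, y, z axes, in that order (R = Rz(yaw) Ry(pitch) Rx(roll)).
In Python, from cell import ctrl, viewer gives the robot as it stands.
- The arm moves only by the tool apply_moves, never from a script. Its argument "series" is a list that holds one entry, the list of rows, each a list of 6 numbers: the shift along the tool's x, y, z normalised to -1 to 1, where 1 is 50 mm, then the turn, a rotation vector about the tool's x, y, z normalised to -1 to 1, where 1 is 6 degrees. In form: [[[tx, ty, tz, rx, ry, rz], ...]]. A call has exactly 5 rows; each row shifts and turns the commanded pose from where the row before left it, along the tool's axes as they then stand; what a row does not reach is not made up. A row lasts 1/8 s, in which the tool goes at most 62.5 mm and 10.7 degrees, less where a joint would pass 70% of its speed; a pose out of reach is approached as far as the arm can. A call with a number of a shift or a turn outside -1 to 1 is refused whole. A call with a gripper value outside its range is refused whole. "claw" is the gripper command: -1 is shut, 1 is fully open, values between are in proportion, set as the call begins (left out, the last holds). The fingers move at their own pace and stop on an object; the grip force is fixed at half the most. Time passes only in rows, so rows that do not move let the fingers close, or fill a call up. It gives the time, the measured TCP pose, the force and the opening at its end, in the units of the state.
- ctrl.read_state(): the state, without advancing time (a new reading comes with each control period).
- viewer.get_image(name): name is "side" or "top"; returns the picture (420x560x3 uint8, blue, green, red); there is no depth.
- viewer.camera_info(name): a dict with "K" (3x3 intrinsics, pixels), "distortion" ([k1, k2, p1, p2, k3] as OpenCV has them; the pictures are not rectified), "R" (3x3) and "t" (3): a world point X has camera coordinates R X + t. Camera axes: x right, y down, z forward; pixel columns grow to the right and rows downward; lengths in mm; the calibration is good to about 2 mm. A picture is of the moment at which its call begins. camera_info takes no time and is no camera call.
- ctrl.finish_job(): hands the job in, once; it reports no verdict.
Trained networks look in the newest picture that a camera, given by its name, has taken for a name from the list of things; names that differ only in an ending like _2 or _b are one class to them, and where a whole thing is asked for, a point or a joint stands for the part that bears it (a point fixed in the world has none). Each returns a list of dicts, best first, with "score" (0 to 1); they miss things now and then, are a little off and sometimes report something else, mostly with a low value. They report only what shows in the picture. A call takes as long as a camera call.
- viewer.find_in(camera, label): "location" ([column, row] as shares, 0 to 1, of the picture: columns of its width, rows of its height, amid what is visible of it).
The state is a dict: "clock": time; "qpos": joint angles; "qd": joint speeds; "tau": joint torques, N m; "eef_pos": TCP position; "tool_rot": TCP orientation; "force": force on the tool from outside, world axes, zero at the start; "torque": the same for the moment, N m; "width": finger opening in mm.
Only numpy, scipy, OpenCV 4.12 (cv2) and the standard library are available. Lean on these libraries where they do the work, as an engineer would, in place of code of your own. Each camera call takes 0.05 s, during which the arm holds its last target. There are 200 camera calls.

TASK

One of the two sieve pans still has small beads lying among the big ones: take the stirrer from its jar and, with its foot resting lightly on that pan's grate, stir anticlockwise (seen from above) at least one full round from the far side back to the far side, and carry on until every small bead has dropped into the tray below. Leave the finished pan, which holds big beads only, and the other things on the table alone, do not press hard or touch beads with the fingers, keep the big beads in their pans, and put the stirrer back foot-down in its jar.

Things in the scene. Friction and masses are not known exactly. Their poses are not given: they have to be found in the camera images.
- sieve: fixed twin sorting sieve: grey stand (200 x 380 mm) with two round aluminium pans side by side, left (+y) and right (-y), a shallow card tray under each (tray floor 3 mm above the table). Origin on the table under its centre; x points away from the robot, y along the row of pans. Pans: inner radius 84 mm, rim 110 mm above the table, slotted floor (the grate) 70 mm above it
- pan_left (a point): centre of the left (+y) pan's grate, on its upper face, 95 mm from the sieve's centre; axes as the sieve's. Grate: four flat bars along y, 14 mm wide, 5 mm thick, centred at x = -54, -18, 18 and 54 mm, open slots 22 mm wide between them; beyond the outer bars, a slot 48 mm long beside the wall, closed by gussets at its ends
- pan_right (a point): centre of the right (-y) pan's grate, on its upper face, 95 mm from the sieve's centre; axes and grate as the left one's
- jar: fixed white stoneware jar, open at the top, 92 mm outside and 84 mm inside diameter, 110 mm high, inner floor 5 mm up; origin at the centre of its underside
- stirrer: loose wooden stirrer, 200 mm long, 110 g, leaning in the jar about 33 degrees from upright. Origin at the centre of its foot's flat underside, z along the stick to the handle. Foot: disc 36 mm across, 11 mm thick; round stick 12 mm thick; handle: 18 x 18 mm square bar from 130 to 200 mm along z, flat sides facing its x and y axes (y is level at the start)
- stirrer_foot (a point): the centre of the flat underside of the stirrer's foot (the stirrer's origin)
- stirrer_top (a point): the centre of the handle's end face, 200 mm from the foot's underside
- small_1: small dark metal bead, a stubby upright cylinder 16 mm across, 15 mm high, 14 g; passes the slots; origin at the centre of its underside
- small_2: small dark metal bead, a stubby upright cylinder 16 mm across, 15 mm high, 14 g; passes the slots; origin at the centre of its underside
- small_3: small dark metal bead, a stubby upright cylinder 16 mm across, 15 mm high, 14 g; passes the slots; origin at the centre of its underside
- small_4: small dark metal bead, a stubby upright cylinder 16 mm across, 15 mm high, 14 g; passes the slots; origin at the centre of its underside
- big_1: big dark metal bead, a stubby upright cylinder 28 mm across, 26 mm high, 45 g; too big for the slots; origin at the centre of its underside; which pan it lies in is seen from its position
- big_2: big dark metal bead, a stubby upright cylinder 28 mm across, 26 mm high, 45 g; too big for the slots; origin at the centre of its underside; which pan it lies in is seen from its position
- big_3: big dark metal bead, a stubby upright cylinder 28 mm across, 26 mm high, 45 g; too big for the slots; origin at the centre of its underside; which pan it lies in is seen from its position
- big_4: big dark metal bead, a stubby upright cylinder 28 mm across, 26 mm high, 45 g; too big for the slots; origin at the centre of its underside; which pan it lies in is seen from its position
- big_5: big dark metal bead, a stubby upright cylinder 28 mm across, 26 mm high, 45 g; too big for the slots; origin at the centre of its underside; which pan it lies in is seen from its position
- flask: bystander: steel drinking flask, 66 mm across, 190 mm high; origin at the centre of its underside
- mug: bystander: blue mug, 80 mm across, 90 mm high, handle at its +y side; origin at the centre of its underside
- glue: bystander: glue jar, 60 mm across, 80 mm high; origin at the centre of its underside
- screwdriver: bystander: screwdriver lying on the table, about 200 mm long along its x; origin at the centre of its underside

How it is judged:
By the outcome, as a careful person would: the job done as asked, in the order asked, and still so for the second after the job is handed in, with the robot touching nothing.
It also fails if it takes over 72 s, if anything falls off the work surface, if the arm or the gripper's body presses on something with over 40 N, if the wrist force passes 120 N, or if a joint passes its speed limit or range.

## Working session

There is one attempt and no reset: what is moved stays moved. The work goes in short steps, Python scripts to look and compute and a tool call to move; the robot and the scene stay as the last step left them, time stands still between calls to the robot, and variables do not carry over. Pictures are saved under pics/ and viewed, about 8 in all and at most 12, crops included, and the job is handed in when it is done.

Besides the shell and the picture viewer there is one more tool, called after "Call:" as name([rows], argument=value, ...), one row to a line, values as JSON. apply_moves: Moves the arm, as the interface text tells. Scaled input: -1 to 1 covers 50 mm each way for a shift and 6 degrees each way for a turn. Its arguments: {"type":"object","properties":{"series":{"type":"array","items":{"type":"array","items":{"type":"array","items":{"type":"number"}}}},"claw":{"type":"number"}},"required":["series"]}

```bash
ls; mkdir -p pics
python3 - <<'E'
from cell import ctrl, viewer
import cv2,numpy as np
s=ctrl.read_state();print(s)
for n in("side","top"):
    cv2.imwrite(f"pics/{n}0.png",viewer.get_image(n))
    c=viewer.camera_info(n);print(n,c, -np.array(c["R"]).T@np.array(c["t"]))
    for l in["sieve","pan_left","pan_right","jar","stirrer_foot","stirrer_top","stirrer","small_1","big_1","flask","mug","glue","screwdriver"]:
        try:print(l,[(round(d["score"],2),round(d["location"][0]*560),round(d["location"][1]*420)) for d in viewer.find_in(n,l)])
        except Exception as e:print(l,e)
E
```

```text
pics
{'clock': 0.0, 'qpos': array([-1.39181437,  0.62933799,  0.03843308,  1.51837247, -0.02698775,
        0.99629475, -0.0200409 ]), 'qd': array([ 0.00197381,  0.00107822, -0.00078504,  0.00019562,  0.00060788,
        0.00168295, -0.000703  ]), 'tau': array([-1.20550005e-03, -5.63406873e+01,  1.22629579e+00, -1.93439054e+01,
        1.11496914e-02,  1.06156166e-02,  1.52511443e-06]), 'eef_pos': array([157.34287286, 630.02386481, 230.39277606]), 'tool_rot': array([3.14156282e+00, 1.89453660e-03, 1.32598719e+00]), 'force': array([-0.12280405, -1.04280738,  0.2297306 ]), 'torque': array([-0.02887018,  0.00975456,  0.00038348]), 'width': 84.9735303269399}
side {'K': array([[392.91381262,   0.        , 276.62073293],
       [  0.        , 392.91381262, 210.51446347],
       [  0.        ,   0.        ,   1.        ]]), 'distortion': array([-0.03940821,  0.        ,  0.        ,  0.        ,  0.        ]), 'R': array([[ 0.89747151, -0.44079688,  0.01558857],
       [-0.20993053, -0.45797158, -0.8638236 ],
       [ 0.38790987,  0.77198455, -0.50355317]]), 't': array([-530.86405964,  218.
[... 793 characters left out ...]
 ]), 'R': array([[-7.77329606e-02, -9.96974118e-01, -4.41303616e-04],
       [-9.75616700e-01,  7.61588621e-02, -2.05844316e-01],
       [ 2.05255065e-01, -1.55703449e-02, -9.78584653e-01]]), 't': array([  -5.90638515,  576.70803234, 1067.10020111])} [ 343.1591459   -33.19482241 1162.95734381]
sieve [(0.95, 290, 209)]
pan_left [(0.84, 297, 209)]
pan_right []
jar [(0.67, 158, 217)]
stirrer_foot [(0.66, 140, 219)]
stirrer_top [(0.64, 137, 222)]
stirrer [(0.73, 137, 222)]
small_1 []
big_1 [(0.68, 340, 224), (0.62, 397, 181), (0.58, 322, 185), (0.57, 315, 214), (0.39, 269, 232)]
flask [(0.61, 166, 146)]
mug [(0.9, 205, 285), (0.3, 292, 200)]
glue [(0.88, 398, 178)]
screwdriver [(0.56, 166, 148)]
```

Run:
```python
import cv2
a=cv2.imread("pics/top0.png")[90:340,70:460];cv2.imwrite("pics/topc.png",cv2.resize(a,None,fx=2,fy=2,interpolation=cv2.INTER_CUBIC))
a=cv2.imread("pics/side0.png")[90:370,130:450];cv2.imwrite("pics/sidec.png",cv2.resize(a,None,fx=2.1,fy=2.1,interpolation=cv2.INTER_CUBIC))
```

```text
(no output)
```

View pics/topc.png

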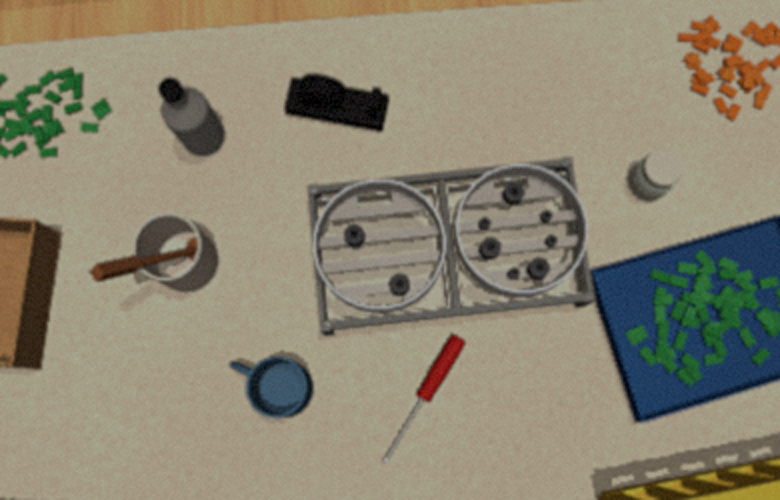

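View pics/sidec.png

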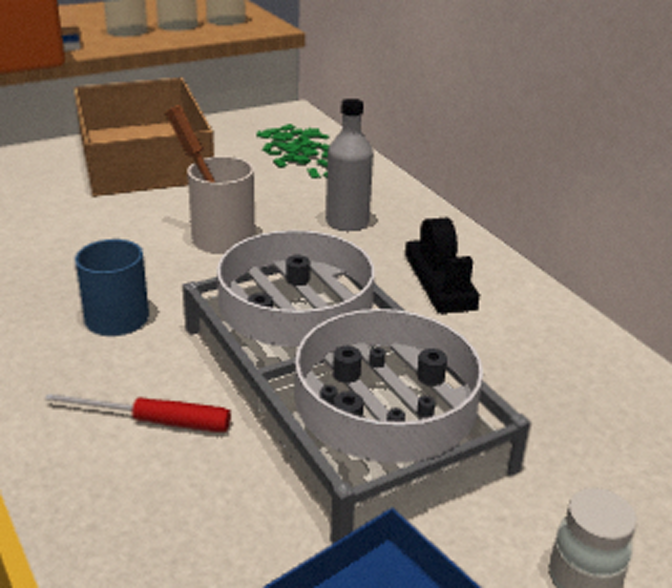

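The top crop shows the right pan (rim centre near px 330,204) holding 4 small and 3 big beads. The left pan (260,212) has only 2 big ones. The jar rim is near (154,214) and the stirrer top near (118,226) in the top view, (212,143) in the side view.

```bash
cat > h.py <<'E'
from cell import ctrl, viewer
import cv2,numpy as np
from scipy.spatial.transform import Rotation as Ro
def ray(cam,p):
    c=viewer.camera_info(cam);R=np.array(c["R"]);t=np.array(c["t"])
    u=cv2.undistortPoints(np.array([[p]],float),c["K"],c["distortion"])[0,0]
    return -R.T@t, R.T@np.array([u[0],u[1],1])
def plane(cam,p,z):
    o,d=ray(cam,p);return (o+d*(z-o[2])/d[2]).round(1)
def tri(p,q):
    o,d=ray("top",p);a,b=ray("side",q)
    s=np.linalg.lstsq(np.c_[d,-b],a-o,rcond=None)[0]
    x,y=o+d*s[0],a+b*s[1];return ((x+y)/2).round(1),np.linalg.norm(x-y).round(1)
def proj(cam,X):
    c=viewer.camera_info(cam);return cv2.projectPoints(np.array(X,float).reshape(-1,1,3),cv2.Rodrigues(np.array(c["R"]))[0],np.array(c["t"]),c["K"],c["distortion"])[0][:,0].round(1)
def pose():
    s=ctrl.read_state();return np.array(s["eef_pos"]),Ro.from_euler("xyz",s["tool_rot"])
def togo(P,R):
    "shift in tool axes (units of 50mm) and rotvec (units of 6deg) from the present pose to P,R"
    p,r=pose();return (r.inv().apply(np.array(P)-p)/50).round(3),((r.inv()*R).as_rotvec(degrees=True)/6).round(3)
E
python3 - <<'E'
from h import *
T=lambda x,y:(70+x/2,90+y/2); S=lambda x,y:(130+x/2.1,90+y/2.1)
print("panR",plane("top",T(521,229),110),plane("side",S(388,372),110))
print("panL",plane("top",T(380,245),110),plane("side",S(296,285),110))
print("rim L/R edges",plane("top",T(313,247),110),plane("top",T(447,243),110),plane("top",T(455,232),110),plane("top",T(588,228),110))
print("stand corners z~60?",[plane("top",T(*p),60) for p in((312,188),(572,162),(327,329),(592,300))])
print("jar",plane("top",T(169,248),110),plane("side",S(221,175),110))
print("top",tri(T(97,272),S(172,112)))
print("rimcross",tri(T(155,257),S(203,160)), "low",tri(T(192,245),S(210,178)))
print("smalls",[plane("top",T(*p),85) for p in((484,224),(546,216),(551,241),(513,273))])
print("bigs",[plane("top",T(*p),96) for p in((513,192),(489,247),(539,267))])
E
```

```text
panR [ 568.3 -209.6  110. ] [ 561.  -225.6  110. ]
panL [561.3 -22.  110. ] [548.2 -55.4 110. ]
rim L/R edges [565.4  66.2 110. ] [ 557.1 -110.2  110. ] [ 571. -122.  110.] [ 562.7 -298.6  110. ]
stand corners z~60? [array([660.3,  67.6,  60. ]), array([ 669.9, -300.6,   60. ]), array([461.6,  58.4,  60. ]), array([ 472.7, -304.1,   60. ])]
jar [578.9 256.5 110. ] [575.2 239.4 110. ]
top (array([540.1, 328.9, 175.4]), np.float64(1.7))
rimcross (array([563.8, 272.4, 121.4]), np.float64(4.0)) low (array([567.6, 227.2, 114.9]), np.float64(24.1))
smalls [array([ 584.5, -164.4,   85. ]), array([ 589. , -249.7,   85. ]), array([ 554. , -252.5,   85. ]), array([ 514.4, -196.5,   85. ])]
bigs [array([ 623.2, -206.7,   96. ]), array([ 550.1, -166.6,   96. ]), array([ 518. , -230.2,   96. ])]
```

Run:
```python
from h import *
th=np.linspace(0,2*np.pi,40)
circ=lambda c,r,z:np.c_[c[0]+r*np.cos(th),c[1]+r*np.sin(th),0*th+z]
out=[]
for n,z1,z2 in(("top",(110,180,70,60),(215,150,165,110)),("side",(200,130,70,60),(220,190,150,140))):
    im=cv2.imread(f"pics/{n}0.png");k=5
    b=cv2.resize(im,None,fx=k,fy=k,interpolation=cv2.INTER_CUBIC)
    x,y,w,h=z1;out.append(cv2.resize(b[y*k:(y+h)*k,x*k:(x+w)*k],(350,300)))
    for c,r in(((568,-210),84),((561,-22),84),((577,255),44)):
        for p in proj(n,circ(c,r,110)):cv2.circle(b,(p*k+k/2).astype(int),3,(0,0,255),-1)
    x,y,w,h=z2 if n=="side" else (215,140,165,125)
    out.append(cv2.resize(b[y*k:(y+h)*k,x*k:(x+w)*k],(350,300)))
cv2.imwrite("pics/z1.png",np.vstack([np.hstack(out[:2]),np.hstack(out[2:])]))
```

```text
(no output)
```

View pics/z1.png

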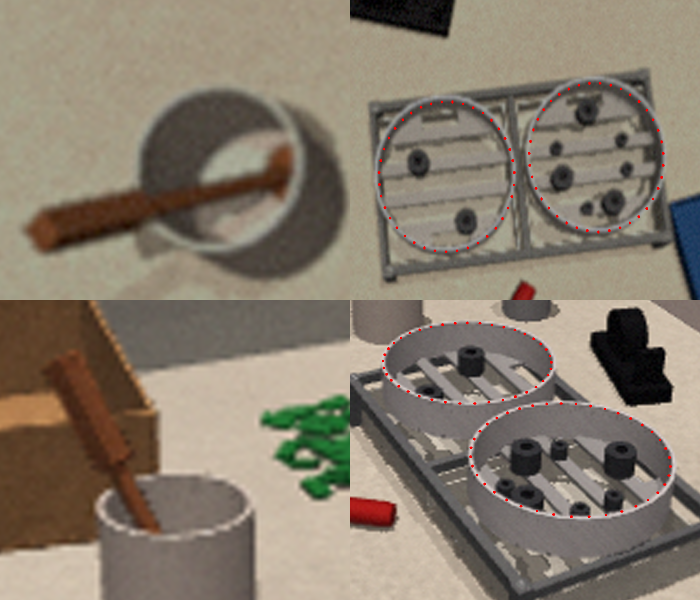

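The pan overlay fits in both views. In the zooms the stirrer's end is at top px (117.6,226) and side px (212.4,143).

Run:
```python
from h import *
from scipy.optimize import least_squares
def pts(v,L):
    x,y,az,ti,z0=v;a=np.array([np.sin(ti)*np.cos(az),np.sin(ti)*np.sin(az),np.cos(ti)])
    return np.array([[x,y,z0]])+np.outer(L,a)
def f(v):
    t=proj("top",pts(v,[200,130,11])); s=proj("side",pts(v,[200,130,90]))
    r=list(t[0]-[117.6,226])+list(s[0]-[212.4,143])+list(s[1]-[223,162])+list(.7*(t[2]-[166,214.3]))
    d=s[0]-s[2];d/=np.linalg.norm(d);q=np.array([230.4,175.6])-s[2];r.append(d[0]*q[1]-d[1]*q[0])
    d=t[0]-t[2];d/=np.linalg.norm(d);q=np.array([139,221])-t[2];r.append(d[0]*q[1]-d[1]*q[0])
    return np.r_[r,(v[3]-np.radians(33))*40,(v[4]-14.8)/2]
o=least_squares(f,[590,225,1.9,.57,14.8],diff_step=1e-3);v=o.x
print(v,np.degrees(v[2:4]),o.fun.round(1));P=pts(v,[0,130,165,200]);print(P.round(1))
u=(P[3]-P[0])/200
# tool z=-u ; tool x in tilt plane (perp u) or level
for nm,x in(("tiltplane",-np.cross(np.cross([0,0,1],u)/np.linalg.norm(np.cross([0,0,1],u)),u)),("level",np.cross([0,0,1],u)/np.linalg.norm(np.cross([0,0,1],u)))):
  for s in(1,-1):
    X=x*s;Z=-u;R=Ro.from_matrix(np.c_[X,np.cross(Z,X),Z]);print(nm,X.round(2),R.as_euler("xyz").round(3).tolist(),(pose()[1].inv()*R).as_rotvec(degrees=True).round(1))
```

```text
[5.91559291e+02 2.31386196e+02 2.05511404e+00 5.75937820e-01
 1.49033653e+01] [117.74936102  32.99880637] [ 0.2 -0.5  0.  -2.   0.1  0.8  2.6  1.3  1.   0.6 -0.   0.1]
[[591.6 231.4  14.9]
 [558.6 294.  123.9]
 [549.7 310.9 153.3]
 [540.8 327.8 182.6]]
tiltplane [ 0.39 -0.74  0.54] [3.142, -0.576, -1.086] [-39.5  15.1 133.5]
tiltplane [-0.39  0.74 -0.54] [3.142, 0.576, 2.055] [-12.  -31.5 -40.6]
level [-0.88 -0.47  0.  ] [-2.566, 0.0, -2.657] [  16.9  -37.7 -127.3]
level [ 0.88  0.47 -0.  ] [2.566, 0.0, 0.484] [-31.  -13.9  46.9]
```

```bash
cat >> h.py <<'E'
F0=np.array([591.6,231.4,14.9]);U=np.array([-.2536,.4817,.8387])
RG=Ro.from_euler("xyz",[2.566,0,.484])
def rows(P,R,n,start=None):
    p,r=start or pose();dv=(r.inv()*R).as_rotvec()/n;dp=(np.array(P)-p)/n;o=[]
    for k in range(n):
        rk=r*Ro.from_rotvec(dv*k);o.append([round(float(v),2) for v in np.r_[rk.inv().apply(dp)/50,np.degrees(dv)/6]])
    for i in range(0,n,5):print(o[i:i+5])
E
python3 -c "
from h import *
rows(F0+241*U,RG,15)"
```

```text
[[-0.25, 0.57, 0.02, -0.34, -0.15, 0.52], [-0.21, 0.59, 0.04, -0.34, -0.15, 0.52], [-0.18, 0.59, 0.07, -0.34, -0.15, 0.52], [-0.15, 0.6, 0.09, -0.34, -0.15, 0.52], [-0.11, 0.6, 0.12, -0.34, -0.15, 0.52]]
[[-0.08, 0.6, 0.14, -0.34, -0.15, 0.52], [-0.04, 0.6, 0.16, -0.34, -0.15, 0.52], [-0.01, 0.6, 0.18, -0.34, -0.15, 0.52], [0.03, 0.59, 0.21, -0.34, -0.15, 0.52], [0.06, 0.58, 0.23, -0.34, -0.15, 0.52]]
[[0.1, 0.57, 0.24, -0.34, -0.15, 0.52], [0.13, 0.55, 0.26, -0.34, -0.15, 0.52], [0.17, 0.53, 0.28, -0.34, -0.15, 0.52], [0.2, 0.51, 0.3, -0.34, -0.15, 0.52], [0.23, 0.49, 0.31, -0.34, -0.15, 0.52]]
```

Call:
apply_moves([
  [[-0.25, 0.57, 0.02, -0.34, -0.15, 0.52], [-0.21, 0.59, 0.04, -0.34, -0.15, 0.52], [-0.18, 0.59, 0.07, -0.34, -0.15, 0.52], [-0.15, 0.6, 0.09, -0.34, -0.15, 0.52], [-0.11, 0.6, 0.12, -0.34, -0.15, 0.52]],
], claw=0.2)

```text
clock: 2.02
eef_pos: [283.4, 534.9, 226.3]
tool_rot: [2.952, 0.053, 1.044]
force: [-0.3, 0.1, -0.2]
width: 51.3
```

Call:
apply_moves([
  [[-0.08, 0.6, 0.14, -0.34, -0.15, 0.52], [-0.04, 0.6, 0.16, -0.34, -0.15, 0.52], [-0.01, 0.6, 0.18, -0.34, -0.15, 0.52], [0.03, 0.59, 0.21, -0.34, -0.15, 0.52], [0.06, 0.58, 0.23, -0.34, -0.15, 0.52]],
])

```text
clock: 2.65
eef_pos: [407.3, 440.5, 220.7]
tool_rot: [2.758, 0.052, 0.761]
force: [-0.6, 0.4, -0.7]
width: 51.6
```

Call:
apply_moves([
  [[0.1, 0.57, 0.24, -0.34, -0.15, 0.52], [0.13, 0.55, 0.26, -0.34, -0.15, 0.52], [0.17, 0.53, 0.28, -0.34, -0.15, 0.52], [0.2, 0.51, 0.3, -0.34, -0.15, 0.52], [0.23, 0.49, 0.31, -0.34, -0.15, 0.52]],
])

```text
clock: 3.28
eef_pos: [531.5, 346.2, 215.2]
tool_rot: [2.572, -0.003, 0.483]
force: [-0.6, 0.1, 0.4]
width: 51.2
```

```bash
python3 -c "
from h import *
print(pose()[0],ctrl.read_state()['tool_rot'],togo(F0+141*U,RG))
a=viewer.get_image('top')[150:270,80:240];b=viewer.get_image('side')[60:220,150:310]
cv2.imwrite('pics/g1.png',np.hstack([cv2.resize(a,(400,300)),cv2.resize(b,(300,300))]))"
```

```text
[531.45325995 346.24197811 215.23574982] [ 2.57214914 -0.00337598  0.48325871] (array([-0.01 ,  0.006,  1.953]), array([-0.059, -0.023, -0.023]))
```

View pics/g1.png

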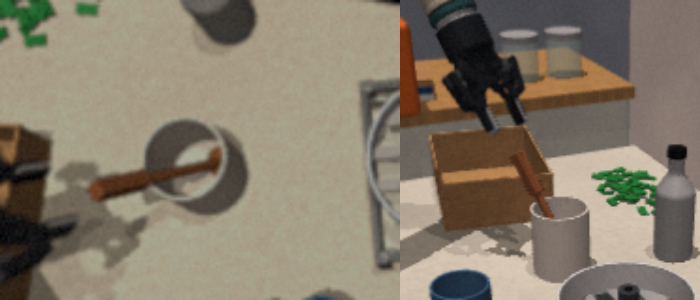

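The stick's line runs midway between the open fingers in both views, so I'll advance and close.

Call:
apply_moves([
  [[0, 0, 0.39, 0, 0, 0], [0, 0, 0.39, 0, 0, 0], [0, 0, 0.39, 0, 0, 0], [0, 0, 0.39, 0, 0, 0], [0, 0, 0.39, 0, 0, 0]],
])

```text
clock: 4.0
eef_pos: [554.7, 301.4, 132.5]
tool_rot: [2.575, -0.003, 0.487]
force: [0.7, -0.3, 0.4]
width: 51.6
```

Call:
apply_moves([
  [[0, 0, 0, 0, 0, 0], [0, 0, 0, 0, 0, 0], [0, 0, 0, 0, 0, 0], [0, 0, 0, 0, 0, 0], [0, 0, 0, 0, 0, 0]],
], claw=-1)

```text
clock: 4.62
eef_pos: [554.7, 301.9, 133.6]
tool_rot: [2.575, -0.003, 0.487]
force: [0.8, 0.8, 1.1]
width: 17.2
```

```bash
python3 -c "
from h import *
s=ctrl.read_state();print(s['eef_pos'],s['tool_rot'],s['width'],s['force'],togo(F0+141*U,RG))
a=viewer.get_image('top')[150:270,80:240];b=viewer.get_image('side')[60:220,150:310]
cv2.imwrite('pics/g2.png',np.hstack([cv2.resize(a,(400,300)),cv2.resize(b,(300,300))]))
R=Ro.from_euler('xyz',[np.pi,0,.484])
# upright in jar centre, foot at z=25 ; then lift
rows([577,255,25+141],R,10)"
```

```text
[554.7454223  301.91002149 133.58293208] [ 2.57504687 -0.00347312  0.48737334] 17.23767751196997 [0.80495524 0.83509446 1.09538569] (array([-0.005,  0.043,  0.037]), array([-0.086, -0.045,  0.009]))
[[-0.0, 0.12, 0.0, 0.54, -0.0, 0.0], [-0.0, 0.12, -0.01, 0.54, -0.0, 0.0], [-0.0, 0.12, -0.01, 0.54, -0.0, 0.0], [-0.0, 0.12, -0.02, 0.54, -0.0, 0.0], [-0.0, 0.12, -0.03, 0.54, -0.0, 0.0]]
[[-0.0, 0.12, -0.03, 0.54, -0.0, 0.0], [-0.0, 0.12, -0.04, 0.54, -0.0, 0.0], [-0.0, 0.11, -0.05, 0.54, -0.0, 0.0], [-0.0, 0.11, -0.05, 0.54, -0.0, 0.0], [-0.0, 0.11, -0.06, 0.54, -0.0, 0.0]]
```

View pics/g2.png

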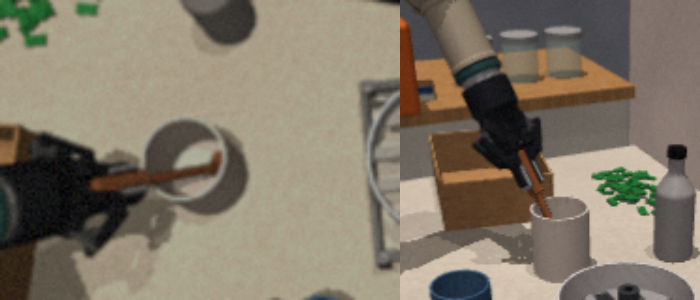

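Call:
apply_moves([
  [[0, 0.12, -0.04, 0.54, 0, 0], [0, 0.12, -0.03, 0.54, 0, 0], [0, 0.12, -0.03, 0.54, 0, 0], [0, 0.12, -0.03, 0.54, 0, 0], [0, 0.12, -0.03, 0.54, 0, 0]],
])

```text
clock: 5.35
eef_pos: [564.9, 280.3, 153.4]
tool_rot: [2.859, -0.001, 0.486]
force: [0.4, -0.3, -1.4]
width: 17.5
```

Call:
apply_moves([
  [[0, 0.12, -0.03, 0.54, 0, 0], [0, 0.12, -0.04, 0.54, 0, 0], [0, 0.11, -0.05, 0.54, 0, 0], [0, 0.11, -0.05, 0.54, 0, 0], [0, 0.11, -0.06, 0.54, 0, 0]],
])

```text
clock: 5.98
eef_pos: [577.1, 256.9, 169.5]
tool_rot: [-3.141, -0.001, 0.487]
force: [-0.2, -0.4, -0.8]
width: 17.0
```

Call:
apply_moves([
  [[0, 0, -0.3, 0, 0, 0], [0, 0, -0.5, 0, 0, 0], [0, 0, -0.6, 0, 0, 0], [0, 0, -0.6, 0, 0, 0], [0, 0, -0.6, 0, 0, 0]],
])

```text
clock: 6.6
eef_pos: [576.3, 258.6, 301.4]
tool_rot: [3.139, -0.002, 0.488]
force: [1.1, -0.9, -0.8]
width: 17.2
```

```bash
python3 -c "
from h import *
s=ctrl.read_state();print(s['eef_pos'],s['tool_rot'],s['width'],s['force'])
a=viewer.get_image('top')[130:290,80:290];b=viewer.get_image('side')[20:220,150:310]
cv2.imwrite('pics/g3.png',np.hstack([cv2.resize(a,(420,320)),cv2.resize(b,(320,400))[:320]]))
p,r=pose();t=r.apply([0,0,1]);print('pred foot',p+141*t,proj('side',p+141*t),proj('side',p-59*t),proj('top',p+141*t))
rows([568,-210,s['eef_pos'][2]],Ro.from_euler('xyz',[np.pi,0,.037]),10)"
```

```text
[576.34585553 258.62919946 301.36071345] [ 3.13949474e+00 -2.31685245e-03  4.88204007e-01] 17.16966724193554 [ 1.10312162 -0.91265483 -0.8015115 ]
pred foot [579.88693653 259.74353432 163.04093389] [[233.5 153.3]] [[230.   81.3]] [[147.4 209.6]]
[[-0.46, 0.82, 0.0, 0.0, -0.01, 0.43], [-0.42, 0.84, 0.0, 0.0, -0.01, 0.43], [-0.38, 0.86, 0.0, 0.0, -0.01, 0.43], [-0.34, 0.87, 0.0, 0.0, -0.01, 0.43], [-0.3, 0.89, 0.0, 0.0, -0.01, 0.43]]
[[-0.26, 0.9, 0.0, 0.0, -0.01, 0.43], [-0.22, 0.91, 0.0, 0.0, -0.01, 0.43], [-0.18, 0.92, 0.01, 0.0, -0.01, 0.43], [-0.14, 0.93, 0.01, 0.0, -0.01, 0.43], [-0.1, 0.93, 0.01, 0.0, -0.01, 0.43]]
```

View pics/g3.png

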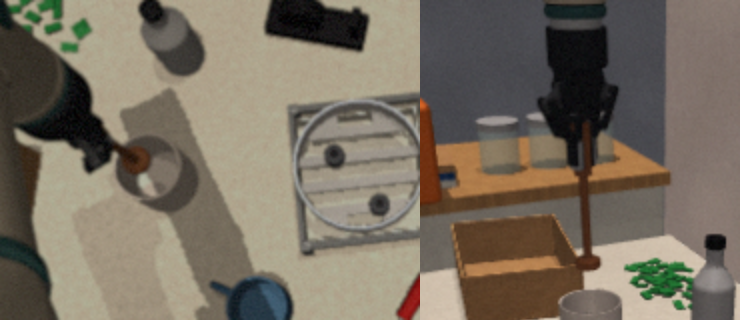

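```bash
python3 -c "
from h import *
s=ctrl.read_state();print(s['clock'],s['eef_pos'],s['tool_rot'],s['qd'])
rows([568,-210,304],Ro.from_euler('xyz',[np.pi,0,.037]),10)"
```

```text
6.7 [578.5249712  259.38820005 304.03390814] [ 3.13928831 -0.00971324  0.48814471] [ 0.00473263  0.03936367 -0.00715346  0.06205732 -0.00542902 -0.04402209
  0.00474468]
[[-0.46, 0.82, -0.0, 0.0, -0.01, 0.43], [-0.42, 0.84, -0.0, 0.0, -0.01, 0.43], [-0.38, 0.86, -0.0, 0.0, -0.01, 0.43], [-0.34, 0.87, -0.0, 0.0, -0.01, 0.43], [-0.3, 0.89, -0.0, 0.0, -0.01, 0.43]]
[[-0.26, 0.9, -0.0, 0.0, -0.01, 0.43], [-0.22, 0.91, -0.0, 0.0, -0.01, 0.43], [-0.18, 0.92, -0.0, 0.0, -0.01, 0.43], [-0.14, 0.93, -0.0, 0.0, -0.01, 0.43], [-0.1, 0.93, -0.0, 0.0, -0.01, 0.43]]
```

Call:
apply_moves([
  [[-0.46, 0.82, 0, 0, 0, 0.43], [-0.42, 0.84, 0, 0, 0, 0.43], [-0.38, 0.86, 0, 0, 0, 0.43], [-0.34, 0.87, 0, 0, 0, 0.43], [-0.3, 0.89, 0, 0, 0, 0.43]],
])

```text
clock: 7.32
eef_pos: [571.4, 22.4, 299.2]
tool_rot: [3.141, -0.001, 0.261]
force: [0.8, 0.3, -1.2]
width: 17.5
```

Call:
apply_moves([
  [[-0.26, 0.9, 0, 0, 0, 0.43], [-0.22, 0.91, 0, 0, 0, 0.43], [-0.18, 0.92, 0, 0, 0, 0.43], [-0.14, 0.93, 0, 0, 0, 0.43], [-0.1, 0.93, 0, 0, 0, 0.43]],
])

```text
clock: 7.95
eef_pos: [566.7, -211.6, 299.2]
tool_rot: [3.142, -0.001, 0.036]
force: [0.5, -0.5, -1.2]
width: 17.6
```

Call:
apply_moves([
  [[0, 0, 0, 0, 0, 0], [0, 0, 0.3, 0, 0, 0], [0, 0, 0.3, 0, 0, 0], [0, 0, 0.2, 0, 0, 0], [0, 0, 0, 0, 0, 0]],
])

```text
clock: 8.57
eef_pos: [566.7, -210.3, 258.5]
tool_rot: [-3.141, -0.0, 0.038]
force: [-0.6, 0.5, -1.5]
width: 17.3
```

```bash
python3 -c "
from h import *
b=viewer.get_image('side')[120:320,220:380];a=viewer.get_image('top')[140:270,270:400]
s=ctrl.read_state();print(s['clock'],s['eef_pos'],s['tool_rot'],s['qd'].round(3),s['force'],s['qpos'].round(2))
cv2.imwrite('pics/g4.png',np.hstack([cv2.resize(a,(400,400)),cv2.resize(b,(320,400))]))
p,r=pose();t=r.apply([0,0,1]);print('pred foot',p+141*t,proj('side',p+141*t))
print(togo([568,-210,221],Ro.from_euler('xyz',[np.pi,0,.037])))"
```

```text
8.675 [ 567.45001465 -211.20070151  259.82961693] [ 3.14107841e+00 -2.96192465e-03  3.67990272e-02] [ 0.004 -0.009  0.003 -0.009 -0.     0.001  0.   ] [ 0.24962446 -0.17426287 -0.66540987] [ 0.11  0.55  0.32  1.62 -0.19  1.    0.53]
pred foot [ 567.87003025 -211.25779573  118.83025407] [[314.3 258.5]]
(array([ 0.01 , -0.024,  0.777]), array([ 0.005, -0.028, -0.002]))
```

View pics/g4.png

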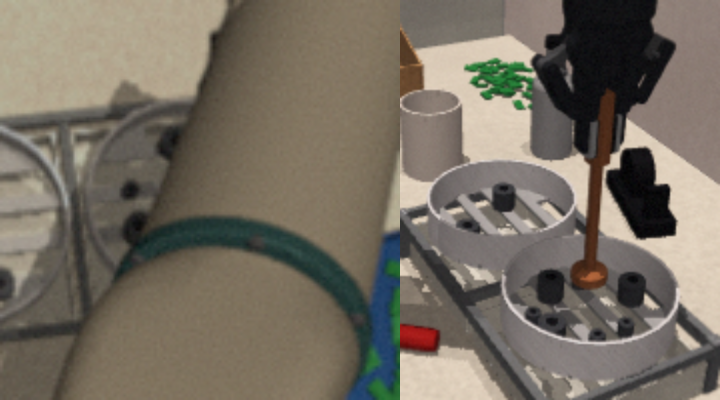

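Foot is in view over the pan's centre at side px (314,260), as predicted, with no bead below. Lowering.

Call:
apply_moves([
  [[0, 0, 0.25, 0, 0, 0], [0, 0, 0.25, 0, 0, 0], [0, 0, 0.2, 0, 0, 0], [0, 0, 0.1, 0, 0, 0], [0, 0, 0, 0, 0, 0]],
])

```text
clock: 9.3
eef_pos: [567.1, -211.4, 219.3]
tool_rot: [3.141, -0.002, 0.036]
force: [0.8, -0.9, -0.8]
width: 17.2
```

Call:
apply_moves([
  [[0, 0, 0.04, 0, 0, 0], [0, 0, 0.04, 0, 0, 0], [0, 0, 0.04, 0, 0, 0], [0, 0, 0, 0, 0, 0], [0, 0, 0, 0, 0, 0]],
])

```text
clock: 9.93
eef_pos: [567.4, -211.4, 213.8]
tool_rot: [3.141, -0.003, 0.036]
force: [0.0, -0.1, -1.3]
width: 17.7
```

Call:
apply_moves([
  [[0, 0, 0.03, 0, 0, 0], [0, 0, 0.03, 0, 0, 0], [0, 0, 0, 0, 0, 0], [0, 0, 0, 0, 0, 0], [0, 0, 0, 0, 0, 0]],
])

```text
clock: 10.55
eef_pos: [567.6, -211.6, 211.3]
tool_rot: [3.141, -0.004, 0.036]
force: [-0.9, 1.1, 4.9]
width: 17.2
```

Call:
apply_moves([
  [[0.16, -0.03, -0.004, 0, 0, 0], [0.16, 0, 0, 0, 0, 0], [0.16, 0, 0, 0, 0, 0], [0.16, 0, 0, 0, 0, 0], [0, 0, 0, 0, 0, 0]],
])

```text
clock: 11.18
eef_pos: [599.0, -208.8, 211.2]
tool_rot: [3.141, -0.001, 0.037]
force: [-2.9, -0.4, 5.8]
width: 17.3
```

Call:
apply_moves([
  [[-0.02, -0.16, 0, 0, 0, 0], [-0.06, -0.15, 0, 0, 0, 0], [-0.095, -0.13, 0, 0, 0, 0], [-0.125, -0.1, 0, 0, 0, 0], [-0.145, -0.07, 0, 0, 0, 0]],
])

```text
clock: 11.8
eef_pos: [576.0, -178.5, 211.2]
tool_rot: [3.141, -0.004, 0.037]
force: [1.9, -0.8, 2.0]
width: 17.2
```

Good light contact (about 3–7 N). Continuing the round.

Call:
apply_moves([
  [[-0.16, -0.03, 0, 0, 0, 0], [-0.16, 0.01, 0, 0, 0, 0], [-0.15, 0.05, 0, 0, 0, 0], [-0.135, 0.085, 0, 0, 0, 0], [-0.11, 0.115, 0, 0, 0, 0]],
])

```text
clock: 12.42
eef_pos: [542.6, -194.1, 212.0]
tool_rot: [3.137, -0.009, 0.036]
force: [0.1, -0.7, -1.0]
width: 17.5
```

Call:
apply_moves([
  [[-0.075, 0.14, 0, 0, 0, 0], [-0.04, 0.155, 0, 0, 0, 0], [0, 0.16, 0, 0, 0, 0], [0.04, 0.155, 0, 0, 0, 0], [0.075, 0.14, 0, 0, 0, 0]],
])

```text
clock: 13.05
eef_pos: [538.4, -227.2, 210.2]
tool_rot: [-3.136, 0.005, 0.037]
force: [-4.6, 3.9, 8.7]
width: 17.3
```

Call:
apply_moves([
  [[0.11, 0.115, -0.004, 0, 0, 0], [0.135, 0.085, 0, 0, 0, 0], [0.15, 0.05, 0, 0, 0, 0], [0.16, 0.01, 0, 0, 0, 0], [0.16, -0.03, 0, 0, 0, 0]],
])

```text
clock: 13.68
eef_pos: [574.9, -239.5, 210.1]
tool_rot: [-3.14, 0.004, 0.035]
force: [-3.6, -0.3, 5.3]
width: 17.3
```

Call:
apply_moves([
  [[0.145, -0.07, 0, 0, 0, 0], [0.125, -0.1, 0, 0, 0, 0], [0.095, -0.13, 0, 0, 0, 0], [0.06, -0.15, 0, 0, 0, 0], [0.02, -0.16, 0, 0, 0, 0]],
])

```text
clock: 14.3
eef_pos: [599.6, -206.8, 210.8]
tool_rot: [-3.141, -0.003, 0.037]
force: [0.4, -0.2, -0.5]
width: 17.5
```

```bash
python3 -c "
from h import *
b=viewer.get_image('side')[200:320,240:380]
s=ctrl.read_state();print(s['clock'],s['eef_pos'],s['tool_rot'],s['force'])
for l in('small_1','big_1'):print(l,[(round(d['score'],2),round(d['location'][0]*560),round(d['location'][1]*420)) for d in viewer.find_in('side',l)])
cv2.imwrite('pics/s1.png',cv2.resize(b,None,fx=5,fy=5,interpolation=cv2.INTER_CUBIC))"
```

```text
14.35 [ 599.67270899 -205.18124612  210.82846249] [-3.13962095e+00 -2.53300688e-03  3.86104347e-02] [ 0.18861543  1.16236979 -0.50693744]
small_1 [(0.45, 333, 286), (0.43, 316, 289), (0.42, 282, 276)]
big_1 [(0.74, 341, 264), (0.61, 271, 221), (0.48, 255, 233), (0.47, 285, 265)]
```

View pics/s1.png

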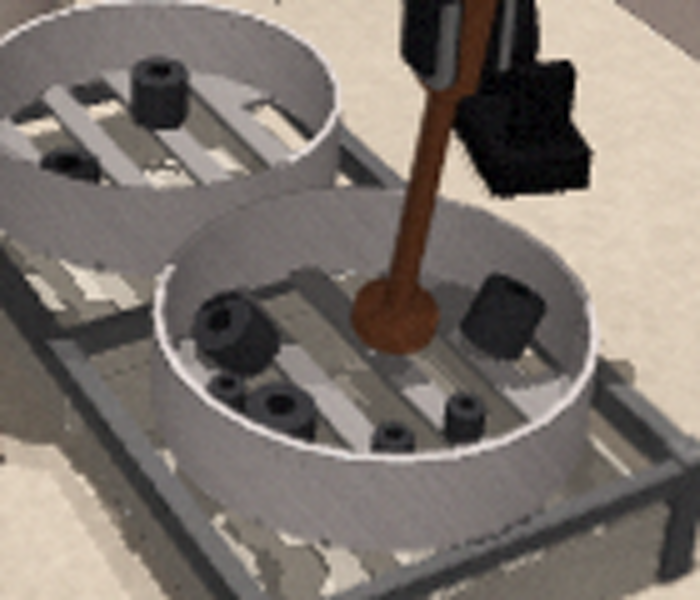

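```bash
python3 -c "
from h import *
S=lambda x,y:(240+x/5-.4,200+y/5-.4)
c=np.array([568,-210,0])
for n,p,z in(('foot',(395,332),72),('stickbase',(400,290),85),('bigA',(235,332),83),('sm1',(227,382),85),('bigB',(280,402),96),('sm2',(395,430),85),('sm3',(464,402),85),('bigC',(503,315),83)):print(n,plane('side',S(*p),z)-c)
s=ctrl.read_state();print(s['eef_pos']-c)
# stick axis: handle bottom at tcp-ish
for a in range(-20,21,5):
  p,r=pose();d=r.apply([0,np.sin(np.radians(a)),np.cos(np.radians(a))]);g=p-r.apply([0,0,19]);print(a,proj('side',g+160*d),proj('side',g+30*d),(g+160*d-c).round(0))
print(S(395,332),S(450,95))"
```

```text
foot [29.2 24.4 72. ]
stickbase [36.5 34.1 85. ]
bigA [-38.3  40.7  83. ]
sm1 [-56.9  11.8  85. ]
bigB [-50.4 -19.   96. ]
sm2 [-11.7 -40.9  85. ]
sm3 [ 21.3 -38.4  85. ]
bigC [68.   3.3 83. ]
[ 31.33600835   3.13352676 211.01311082]
-20 [[310.9 254.3]] [[327.1 215.2]] [30. 58. 80.]
-15 [[314.1 259.2]] [[327.9 216.2]] [30. 45. 75.]
-10 [[317.5 263.9]] [[328.6 217. ]] [31. 31. 72.]
-5 [[321.1 268.2]] [[329.4 217.8]] [31. 17. 71.]
0 [[324.9 272.3]] [[330.2 218.5]] [32.  3. 70.]
5 [[328.8 275.9]] [[331.  219.1]] [ 32. -11.  71.]
10 [[332.8 279.2]] [[331.8 219.6]] [ 33. -25.  72.]
15 [[337. 282.]] [[332.6 220. ]] [ 33. -38.  75.]
20 [[341.2 284.3]] [[333.4 220.2]] [ 34. -51.  80.]
(318.6, 266.0) (329.6, 218.6)
```

Call:
apply_moves([
  [[0, 0, -0.08, 0, 0, 0], [0, 0, 0, 0.45, 0, 0], [0, 0, 0, 0.45, 0, 0], [0, 0, 0, 0.43, 0, 0], [0, 0, 0.04, 0, 0, 0]],
])

```text
clock: 15.08
eef_pos: [598.9, -209.9, 213.3]
tool_rot: [-3.003, -0.003, 0.034]
force: [-0.2, 0.8, -1.3]
width: 17.4
```

```bash
python3 -c "
from h import *
viewer.get_image('side');b=viewer.get_image('side')[200:320,240:380]
s=ctrl.read_state();print(s['clock'],s['eef_pos'],s['tool_rot'],s['force'])
p,r=pose();g=p-r.apply([0,0,19]);print('if upright',proj('side',g+[0,0,-160]))
cv2.imwrite('pics/s2.png',cv2.resize(b,None,fx=5,fy=5,interpolation=cv2.INTER_CUBIC))"
```

```text
15.175 [ 599.00297194 -207.89716002  212.92746439] [-3.00247721e+00 -2.20629417e-03  3.60521444e-02] [-0.14308986 -0.53076575 -1.01064279]
if upright [[325.7 272.7]]
```

View pics/s2.png

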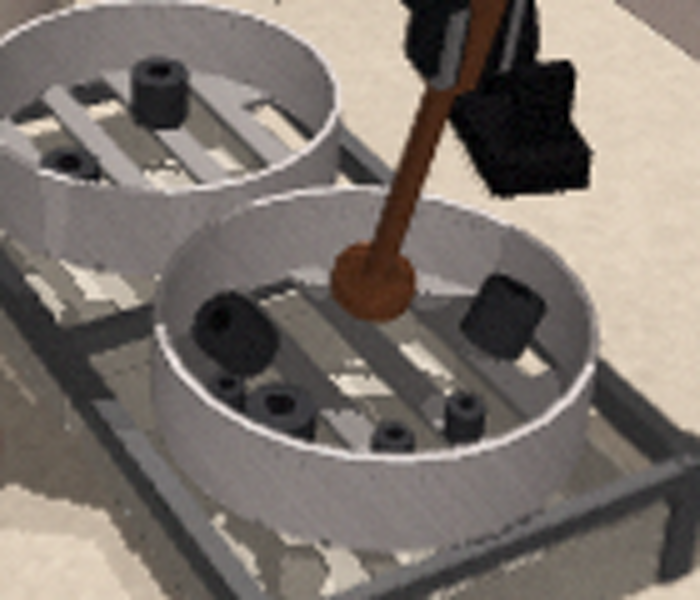

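That tilted it the wrong way (foot now at px 375,300). I'll reverse it by twice as much, slightly raised.

Call:
apply_moves([
  [[0, 0, -0.08, 0, 0, 0], [0, 0, 0, -0.7, 0, 0], [0, 0, 0, -0.7, 0, 0], [0, 0, 0, -0.7, 0, 0], [0, 0, 0, -0.57, 0, 0]],
])

```text
clock: 15.8
eef_pos: [599.8, -207.2, 217.8]
tool_rot: [2.999, -0.004, 0.038]
force: [-0.6, 0.2, -1.7]
width: 17.3
```

```bash
python3 -c "
from h import *
viewer.get_image('side');b=viewer.get_image('side')[200:320,240:380]
s=ctrl.read_state();print(s['clock'],s['eef_pos'],s['tool_rot'],s['force'])
p,r=pose();g=p-r.apply([0,0,19]);print('if upright',g,proj('side',g+[0,0,-160]))
cv2.imwrite('pics/s3.png',cv2.resize(b,None,fx=5,fy=5,interpolation=cv2.INTER_CUBIC))"
```

```text
15.9 [ 600.01306747 -204.96050639  217.27170913] [ 3.00214602e+00 -2.80675674e-03  4.11637842e-02] [ 0.16156039  0.17283631 -1.60833857]
if upright [ 599.8516225  -202.32400905  236.08720321] [[324.1 268.7]]
```

View pics/s3.png

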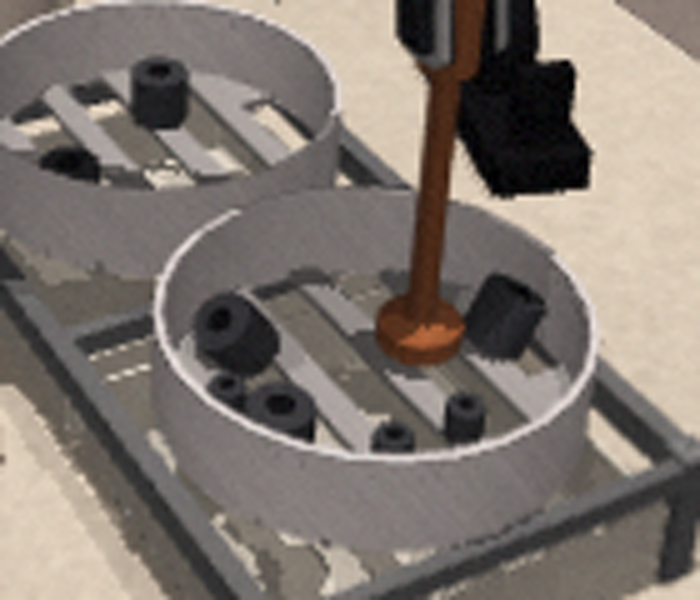

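The stirrer is upright again (foot px 324,269). Three small beads remain at (227,382), (395,430) and (464,402) in the crop. Lowering for a clean new round.

Call:
apply_moves([
  [[0, 0.12, 0.017, 0, 0, 0], [0, 0.12, 0.017, 0, 0, 0], [0, -0.01, 0.06, 0, 0, 0], [0, -0.007, 0.03, 0, 0, 0], [0, 0, 0, 0, 0, 0]],
])

```text
clock: 16.52
eef_pos: [599.5, -220.3, 212.3]
tool_rot: [3.001, -0.002, 0.036]
force: [0.4, 0.0, -1.1]
width: 17.2
```

Call:
apply_moves([
  [[0, -0.003, 0.02, 0, 0, 0], [0, 0, 0, 0, 0, 0], [0, 0, 0.01, 0, 0, 0], [0, 0, 0, 0, 0, 0], [0, 0, 0, 0, 0, 0]],
])

```text
clock: 17.15
eef_pos: [599.8, -220.5, 211.2]
tool_rot: [3.001, -0.003, 0.036]
force: [0.5, 1.4, -0.6]
width: 17.5
```

Call:
apply_moves([
  [[0, 0, 0.012, 0, 0, 0], [0, 0, 0, 0, 0, 0], [0, 0, 0.006, 0, 0, 0], [0, 0, 0, 0, 0, 0], [0, 0, 0, 0, 0, 0]],
])

```text
clock: 17.77
eef_pos: [599.9, -220.7, 211.0]
tool_rot: [3.001, -0.004, 0.036]
force: [-1.3, 0.6, 5.1]
width: 17.6
```

Call:
apply_moves([
  [[0, -0.16, -0.026, 0, 0, 0], [-0.04, -0.16, -0.022, 0, 0, 0], [-0.1, -0.18, -0.025, 0, 0, 0], [-0.16, -0.14, -0.02, 0, 0, 0], [-0.18, -0.08, -0.011, 0, 0, 0]],
])

```text
clock: 18.4
eef_pos: [575.1, -184.1, 210.9]
tool_rot: [3.001, -0.006, 0.037]
force: [1.8, -1.4, 5.0]
width: 17.3
```

Call:
apply_moves([
  [[-0.16, 0, 0, 0, 0, 0], [-0.16, 0.02, 0.003, 0, 0, 0], [-0.14, 0.1, 0.014, 0, 0, 0], [-0.1, 0.16, 0.022, 0, 0, 0], [-0.02, 0.18, 0.025, 0, 0, 0]],
])

```text
clock: 19.02
eef_pos: [546.7, -207.1, 211.0]
tool_rot: [3.005, -0.005, 0.037]
force: [1.9, 4.5, 8.9]
width: 17.2
```

Call:
apply_moves([
  [[0, 0.16, 0.013, 0, 0, 0], [-0.02, 0.16, 0.022, 0, 0, 0], [-0.02, 0.16, 0.022, 0, 0, 0], [0.02, 0.16, 0.022, 0, 0, 0], [0.06, 0.16, 0.022, 0, 0, 0]],
])

```text
clock: 19.65
eef_pos: [547.1, -246.6, 209.8]
tool_rot: [3.007, 0.003, 0.036]
force: [-1.5, 2.7, 5.2]
width: 17.2
```

```bash
cat >> h.py <<'E'
def look():
    "beads in the side view rel. to the right pan, and foot estimate"
    b=viewer.get_image('side');cv2.imwrite('pics/l%d.png'%(ctrl.read_state()['clock']*100),b)
    s=ctrl.read_state();print(s['clock'],s['eef_pos'].round(1),s['tool_rot'].round(3),s['force'].round(1))
    c=np.array([568,-210,0]);p,r=pose();g=p-r.apply([0,0,19])
    for l,z in(('small_1',78),('big_1',83)):
        print(l,[(round(d['score'],2),np.round(np.array(d['location'])*[560,420]).tolist(),(plane('side',np.array(d['location'])*[560,420],z)-c)[:2].tolist()) for d in viewer.find_in('side',l)])
    # foot tilt: brown blob's lowest part below the gripper
    hsv=cv2.cvtColor(b,cv2.COLOR_BGR2HSV);m=cv2.inRange(hsv,(3,90,40),(16,255,255));m[:225]=0;m[310:]=0;m[:,:265]=0;m[:,372:]=0
    n,lab,st,ce=cv2.connectedComponentsWithStats(m);i=1+st[1:,4].argmax();y,x=np.where(lab==i)
    bot=y.max();w=y>=bot-5;print('brown bottom row',bot,'foot col',x[w].mean().round(1),'top row cols',x[y==y.min()].mean().round(1),y.min())
    up=g+[0,0,-160];print('foot if upright',(up-c).round(1),proj('side',up)[0],'stick at z=130',proj('side',up+[0,0,60])[0])
E
python3 -c "
from h import *
look()"
```

```text
19.7 [ 547.7 -248.4  209.9] [3.005e+00 2.000e-03 3.600e-02] [-0.6  2.   2.9]
small_1 [(0.51, [317.0, 288.0], [-13.5, -38.5]), (0.49, [255.0, 233.0], [-45.10000000000002, 187.3]), (0.41, [330.0, 285.0], [14.799999999999955, -41.0]), (0.39, [285.0, 278.0], [-55.200000000000045, 12.5]), (0.33, [342.0, 264.0], [74.60000000000002, 4.0])]
big_1 [(0.7, [283.0, 276.0], [-58.39999999999998, 15.400000000000006]), (0.56, [285.0, 268.0], [-43.5, 37.400000000000006]), (0.46, [271.0, 221.0], [8.700000000000045, 211.7]), (0.43, [292.0, 283.0], [-53.0, -11.199999999999989]), (0.39, [255.0, 233.0], [-48.10000000000002, 180.4])]
brown bottom row 286 foot col 306.4 top row cols 319.5 225
foot if upright [-20.4 -35.8  68.7] [312.8 291.7] stick at z=130 [314.8 267.2]
```

```bash
cat >> h.py <<'E'
def tilt(f=None):
    b=cv2.imread(f) if f else viewer.get_image('side')
    hsv=cv2.cvtColor(b,cv2.COLOR_BGR2HSV);m=cv2.inRange(hsv,(3,90,40),(16,255,255));m[:,:265]=0;m[:,372:]=0;m[:205]=0;m[310:]=0
    n,lab,st,ce=cv2.connectedComponentsWithStats(m);m=(lab==1+st[1:,4].argmax())
    p,r=pose();g=p-r.apply([0,0,19]);best=[]
    for a in np.arange(-30,30,.5):
        ar=np.radians(a);d=r.apply([0,np.sin(ar),np.cos(ar)]);q=proj('side',[g+d*k for k in range(40,150,5)])
        e=[]
        for u,v in q:
            row=np.where(m[int(round(v))])[0]
            if len(row) and len(row)<16: e.append(row.mean()-u)
        foot=g+160*d
        bot=np.where(m)[0].max();e.append(.5*(bot-4.5-proj('side',foot)[0][1]))
        best.append((np.sqrt(np.mean(np.square(e))),a,len(e),(foot-[568,-210,0]).round(1)))
    best.sort(key=lambda t:t[0]);
    for t in best[:3]:print(t)
E
python3 -c "
from h import *
tilt('pics/l1965.png') if __import__('os').path.exists('pics/l1965.png') else tilt()
print(togo([0,0,0],RG)[0]*0)"; ls pics
```

```text
(np.float64(0.676915272182783), np.float64(-20.0), 21, array([-21.6,  -2.2,  72.3]))
(np.float64(0.6825753371673269), np.float64(-21.0), 22, array([-21.7,   0.6,  73. ]))
(np.float64(0.6932302516611499), np.float64(-20.5), 22, array([-21.6,  -0.8,  72.6]))
[-0. -0.  0.]
g1.png
g2.png
g3.png
g4.png
l1970.png
s1.png
s2.png
s3.png
side0.png
sidec.png
top0.png
topc.png
z1.png
```

```bash
cat >> h.py <<'E'
def upright(fx,fy,fz,da,n):
    p,r=pose();R=r*Ro.from_euler('x',da,degrees=True);rows(np.array([568+fx,-210+fy,fz+160])+R.apply([0,0,19]),R,n)
    e=R.inv().apply(np.eye(3));print('tool comps of world x,y,z per mm*8/50',(e*8/50).round(3).tolist())
E
python3 -c "
from h import *
upright(-14,-2,74,-12,5)"
```

```text
[[0.03, -0.11, -0.04, -0.4, 0.0, -0.0], [0.03, -0.11, -0.05, -0.4, 0.0, -0.0], [0.03, -0.11, -0.05, -0.4, 0.0, -0.0], [0.03, -0.11, -0.05, -0.4, 0.0, -0.0], [0.03, -0.11, -0.06, -0.4, 0.0, -0.0]]
tool comps of world x,y,z per mm*8/50 [[0.16, 0.005, 0.002], [0.006, -0.15, -0.054], [-0.0, 0.054, -0.15]]
```

Call:
apply_moves([
  [[0.03, -0.11, -0.06, -0.4, 0, 0], [0.03, -0.11, -0.05, -0.4, 0, 0], [0.03, -0.11, -0.05, -0.4, 0, 0], [0.03, -0.11, -0.05, -0.4, 0, 0], [0.03, -0.11, -0.05, -0.4, 0, 0]],
])

```text
clock: 20.48
eef_pos: [555.1, -219.2, 216.6]
tool_rot: [2.791, -0.001, 0.036]
force: [0.5, 0.3, -1.7]
width: 17.4
```

```bash
python3 -c "
from h import *
s=ctrl.read_state();print(s['eef_pos'],s['tool_rot'],s['force'],s['qpos'].round(2))
viewer.get_image('side');tilt()
s=ctrl.read_state();print(s['eef_pos'],s['tool_rot'],s['force'])"
```

```text
[ 555.13162198 -219.15733123  216.61719015] [ 2.79051613e+00 -8.72952839e-04  3.63250018e-02] [ 0.46071719  0.28849287 -1.65907987] [-0.23  0.6   0.56  1.82  0.05  0.69  0.23]
(np.float64(0.3459177516536149), np.float64(-20.0), 22, array([-12.5,  -0.4,  73.7]))
(np.float64(0.4001420202423595), np.float64(-20.5), 22, array([-12.6,   1. ,  73.7]))
(np.float64(0.420091981269903), np.float64(-19.5), 22, array([-12.5,  -1.8,  73.7]))
[ 555.76561481 -216.8885199   215.87018684] [2.79253934e+00 2.16755646e-04 4.01794049e-02] [-0.50266063 -0.26196191 -0.80741021]
```

Call:
apply_moves([
  [[-0.04, -0.01, 0.03, 0, 0, 0], [-0.04, -0.01, 0.025, 0, 0, 0], [0, 0, 0, 0, 0, 0], [0, -0.004, 0.01, 0, 0, 0], [0, 0, 0, 0, 0, 0]],
])

```text
clock: 21.2
eef_pos: [552.2, -220.1, 214.0]
tool_rot: [2.792, -0.003, 0.036]
force: [0.7, -0.1, -1.3]
width: 17.5
```

Call:
apply_moves([
  [[0, -0.003, 0.008, 0, 0, 0], [0, 0, 0, 0, 0, 0], [0, -0.002, 0.006, 0, 0, 0], [0, 0, 0, 0, 0, 0], [0, 0, 0, 0, 0, 0]],
])

```text
clock: 21.82
eef_pos: [552.2, -219.9, 213.2]
tool_rot: [2.791, -0.003, 0.036]
force: [0.6, -0.2, -0.1]
width: 17.1
```

Call:
apply_moves([
  [[-0.02, 0.15, 0.058, 0, 0, 0], [-0.02, 0.15, 0.054, 0, 0, 0], [0, 0.13, 0.047, 0, 0, 0], [0.06, 0.13, 0.047, 0, 0, 0], [0.12, 0.11, 0.04, 0, 0, 0]],
])

```text
clock: 22.45
eef_pos: [560.7, -255.9, 213.3]
tool_rot: [2.791, -0.003, 0.036]
force: [-0.5, 0.5, -1.2]
width: 17.4
```

```bash
python3 -c "
from h import *
look();tilt()"
```

```text
22.5 [ 561.9 -256.7  213.5] [ 2.79  -0.005  0.036] [ 1.7 -0.6 -0.6]
small_1 []
big_1 [(0.54, [285.0, 266.0], [-41.39999999999998, 40.400000000000006]), (0.5, [341.0, 265.0], [64.60000000000002, -3.5999999999999943]), (0.5, [256.0, 231.0], [-41.299999999999955, 187.9])]
brown bottom row 290 foot col 320.0 top row cols 328.5 225
foot if upright [ -6.4 -40.1  71.4] [320.2 290. ] stick at z=130 [322.6 265.5]
(np.float64(0.5904543704947602), np.float64(-19.5), 22, array([ -7.2, -40.3,  70.9]))
(np.float64(0.6299350615882372), np.float64(-20.0), 22, array([ -7.2, -38.9,  70.9]))
(np.float64(0.6876460883747864), np.float64(-19.0), 21, array([ -7.1, -41.7,  70.9]))
```

No slip now. Continuing a touch lower.

Call:
apply_moves([
  [[0.16, 0.07, 0.035, 0, 0, 0], [0.16, 0.037, 0.022, 0, 0, 0], [0.16, 0, 0, 0, 0, 0], [0.16, -0.055, -0.02, 0, 0, 0], [0.14, -0.11, -0.04, 0, 0, 0]],
])

```text
clock: 23.28
eef_pos: [599.9, -250.8, 212.4]
tool_rot: [2.791, -0.003, 0.036]
force: [0.1, -0.3, -1.7]
width: 17.0
```

Call:
apply_moves([
  [[0.08, -0.15, -0.05, 0, 0, 0], [0.04, -0.15, -0.054, 0, 0, 0], [0, -0.15, -0.054, 0, 0, 0], [0, -0.15, -0.054, 0, 0, 0], [0, 0, 0, 0, 0, 0]],
])

```text
clock: 23.9
eef_pos: [603.7, -218.2, 212.0]
tool_rot: [2.792, -0.002, 0.037]
force: [-1.5, -0.3, -1.0]
width: 17.3
```

```bash
python3 -c "
from h import *
look();tilt()"
```

```text
23.95 [ 603.8 -218.7  212.1] [ 2.792e+00 -2.000e-03  3.700e-02] [-0.3 -0.2 -2. ]
small_1 [(0.41, [283.0, 278.0], [-59.60000000000002, 16.80000000000001])]
big_1 [(0.57, [338.0, 261.0], [65.39999999999998, 9.0]), (0.52, [269.0, 218.0], [9.399999999999977, 226.2]), (0.5, [296.0, 281.0], [-42.299999999999955, -8.5]), (0.46, [286.0, 267.0], [-41.700000000000045, 37.599999999999994]), (0.46, [255.0, 234.0], [-49.89999999999998, 176.2])]
brown bottom row 278 foot col 329.0 top row cols 332.5 225
foot if upright [35.5 -2.2 69.9] [327.9 273.3] stick at z=130 [330.4 249.6]
(np.float64(0.367423461417478), np.float64(-20.0), 22, array([35.9, -3. , 69.9]))
(np.float64(0.383349086002734), np.float64(-20.5), 23, array([35.9, -1.7, 69.9]))
(np.float64(0.5178627406773078), np.float64(-19.5), 22, array([36. , -4.4, 69.9]))
```

Call:
apply_moves([
  [[0, -0.003, 0.008, 0, 0, 0], [0, 0, 0, 0, 0, 0], [0, -0.002, 0.006, 0, 0, 0], [0, 0, 0, 0, 0, 0], [0, 0, 0, 0, 0, 0]],
])

```text
clock: 24.72
eef_pos: [604.1, -219.5, 211.8]
tool_rot: [2.791, -0.003, 0.036]
force: [-2.7, 0.5, 4.6]
width: 17.4
```

Call:
apply_moves([
  [[-0.04, -0.15, -0.057, 0, 0, 0], [-0.06, -0.15, -0.054, 0, 0, 0], [-0.12, -0.13, -0.047, 0, 0, 0], [-0.16, -0.095, -0.034, 0, 0, 0], [-0.16, -0.04, -0.014, 0, 0, 0]],
])

```text
clock: 25.35
eef_pos: [576.9, -189.2, 211.9]
tool_rot: [2.792, -0.006, 0.038]
force: [2.8, -0.1, 4.6]
width: 17.0
```

Call:
apply_moves([
  [[-0.16, 0, 0, 0, 0, 0], [-0.16, 0.055, 0.02, 0, 0, 0], [-0.14, 0.095, 0.034, 0, 0, 0], [-0.12, 0.095, 0.034, 0, 0, 0], [-0.1, 0.055, 0.02, 0, 0, 0]],
])

```text
clock: 25.98
eef_pos: [543.7, -206.2, 211.7]
tool_rot: [2.793, -0.006, 0.037]
force: [1.9, 2.7, 6.7]
width: 17.4
```

```bash
python3 -c "
from h import *
look();tilt()"
```

```text
26.025 [ 542.7 -206.7  211.8] [ 2.793 -0.005  0.036] [2.7 2.7 6.5]
small_1 [(0.38, [285.0, 277.0], [-54.60000000000002, 17.599999999999994]), (0.26, [254.0, 232.0], [-46.10000000000002, 191.9])]
big_1 [(0.73, [285.0, 266.0], [-41.89999999999998, 41.69999999999999]), (0.66, [270.0, 220.0], [8.200000000000045, 216.6]), (0.59, [339.0, 264.0], [63.299999999999955, -0.8000000000000114]), (0.46, [294.0, 280.0], [-46.0, -4.599999999999994]), (0.43, [255.0, 232.0], [-45.60000000000002, 183.9])]
brown bottom row 282 foot col 304.8 top row cols 302.5 225
foot if upright [-25.7   9.8  69.6] [299.  278.3] stick at z=130 [300.4 254.3]
(np.float64(0.28939592256975355), np.float64(-19.5), 22, array([-24.7,   8.6,  69.6]))
(np.float64(0.300756621630427), np.float64(-20.0), 22, array([-24.7,  10. ,  69.6]))
(np.float64(0.40070959786131827), np.float64(-20.5), 22, array([-24.8,  11.4,  69.6]))
```

Call:
apply_moves([
  [[-0.12, -0.02, -0.013, 0, 0, 0], [-0.12, -0.02, -0.007, 0, 0, 0], [-0.12, 0, 0, 0, 0, 0], [-0.06, 0, 0, 0, 0, 0], [0, 0, 0, 0, 0, 0]],
])

```text
clock: 26.8
eef_pos: [521.6, -206.0, 211.9]
tool_rot: [2.791, -0.004, 0.036]
force: [2.9, -0.1, 5.6]
width: 17.1
```

```bash
python3 -c "
from h import *
look();tilt()"
```

```text
26.85 [ 521.6 -206.   211.9] [ 2.791 -0.004  0.036] [3.  0.3 6.4]
small_1 []
big_1 [(0.69, [339.0, 261.0], [68.10000000000002, 8.199999999999989]), (0.67, [270.0, 218.0], [10.799999999999955, 225.1]), (0.64, [283.0, 265.0], [-44.700000000000045, 46.599999999999994]), (0.5, [294.0, 282.0], [-48.60000000000002, -10.300000000000011])]
brown bottom row 282 foot col 288.2 top row cols 292.0 225
foot if upright [-46.7  10.5  69.8] [289.6 280.9] stick at z=130 [290.7 256.8]
(np.float64(0.47768380565162327), np.float64(-19.5), 22, array([-46. ,   8.9,  69.7]))
(np.float64(0.4926735965396071), np.float64(-20.0), 22, array([-46. ,  10.3,  69.7]))
(np.float64(0.5489659701326092), np.float64(-19.0), 22, array([-45.9,   7.5,  69.8]))
```

Call:
apply_moves([
  [[0.16, 0.02, 0.003, 0, 0, 0], [0.16, 0.055, 0.02, 0, 0, 0], [0.16, 0.075, 0.027, 0, 0, 0], [0.12, 0.11, 0.04, 0, 0, 0], [0.04, 0.15, 0.054, 0, 0, 0]],
])

```text
clock: 27.62
eef_pos: [548.8, -226.3, 211.4]
tool_rot: [2.793, 0.008, 0.033]
force: [-4.8, 4.0, 13.7]
width: 17.4
```

Call:
apply_moves([
  [[0, 0.15, 0.053, 0, 0, 0], [0.02, 0.15, 0.053, 0, 0, 0], [0.08, 0.13, 0.047, 0, 0, 0], [0.14, 0.11, 0.04, 0, 0, 0], [0.16, 0.055, 0.02, 0, 0, 0]],
])

```text
clock: 28.25
eef_pos: [571.7, -256.7, 210.5]
tool_rot: [2.794, 0.005, 0.034]
force: [-0.0, -1.0, -1.4]
width: 17.6
```

```bash
python3 -c "
from h import *
look();tilt()
b=cv2.imread('pics/'+sorted(__import__('os').listdir('pics'),key=lambda f:__import__('os').path.getmtime('pics/'+f))[-1])
cv2.imwrite('pics/v11.png',cv2.resize(b[190:330,230:390],None,fx=5,fy=4.2,interpolation=cv2.INTER_CUBIC))"
```

```text
28.3 [ 574.2 -257.   210.7] [2.793e+00 1.000e-03 3.500e-02] [ 2.2 -0.  -0.9]
small_1 []
big_1 [(0.63, [235.0, 189.0], [-10.700000000000045, 405.6]), (0.6, [340.0, 260.0], [72.5, 9.099999999999994]), (0.59, [271.0, 218.0], [13.5, 223.9]), (0.49, [285.0, 271.0], [-48.799999999999955, 29.19999999999999]), (0.43, [295.0, 282.0], [-45.39999999999998, -9.599999999999994]), (0.17, [183.0, 226.0], [-190.60000000000002, 279.6])]
brown bottom row 287 foot col 317.0 top row cols 333.5 225
foot if upright [  6.  -40.5  68.6] [325.7 289.3] stick at z=130 [328.2 265. ]
(np.float64(0.7223698372843212), np.float64(-30.0), 22, array([  5. , -12.5,  71.3]))
(np.float64(0.809247151605088), np.float64(-29.5), 21, array([  5.1, -13.9,  71. ]))
(np.float64(1.2079104350272099), np.float64(-29.0), 21, array([  5.1, -15.2,  70.8]))
```

View pics/v11.png

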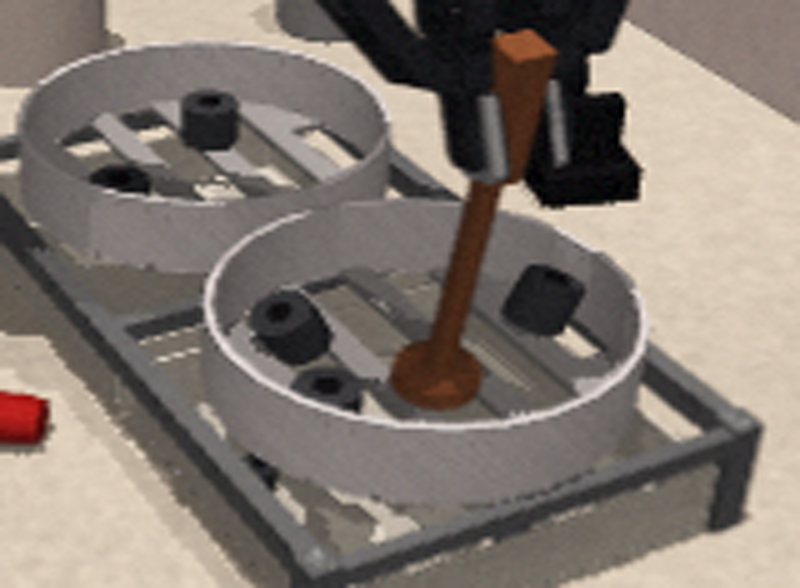

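Small beads are no longer visible in the pan (one shows in the tray at px 260,470), but the stick slipped about 10° in the grip. I'll realign it by leaning the foot lightly on the pan's left wall, then do one clean round.

```bash
python3 -c "
from h import *
p,r=pose();R2=Ro.from_euler('xyz',[np.pi,0,.037])
def T(x,y,fz,R):return np.array([568+x,-210+y,fz+160])+R.apply([0,0,19])
A=T(-1,30,74,r);rows(A,r,5)
rows(T(-2,66,75,R2),R2,10,(A,r))"
```

```text
[[-0.02, -0.26, -0.12, 0.0, 0.0, 0.0], [-0.02, -0.26, -0.12, 0.0, 0.0, 0.0], [-0.02, -0.26, -0.12, 0.0, 0.0, 0.0], [-0.02, -0.26, -0.12, 0.0, 0.0, 0.0], [-0.02, -0.26, -0.12, 0.0, 0.0, 0.0]]
[[0.0, -0.08, -0.03, 0.33, 0.0, -0.0], [0.0, -0.08, -0.03, 0.33, 0.0, -0.0], [0.0, -0.08, -0.02, 0.33, 0.0, -0.0], [0.0, -0.08, -0.02, 0.33, 0.0, -0.0], [0.0, -0.08, -0.02, 0.33, 0.0, -0.0]]
[[0.0, -0.08, -0.01, 0.33, 0.0, -0.0], [0.0, -0.08, -0.01, 0.33, 0.0, -0.0], [0.0, -0.08, -0.01, 0.33, 0.0, -0.0], [0.0, -0.08, -0.01, 0.33, 0.0, -0.0], [0.0, -0.08, -0.0, 0.33, 0.0, -0.0]]
```

Call:
apply_moves([
  [[0, 0.03, -0.1, 0, 0, 0], [-0.025, -0.33, -0.125, 0, 0, 0], [-0.025, -0.33, -0.125, 0, 0, 0], [-0.025, -0.33, -0.125, 0, 0, 0], [-0.025, -0.33, -0.12, 0, 0, 0]],
])

```text
clock: 29.08
eef_pos: [567.9, -184.6, 217.8]
tool_rot: [2.792, -0.003, 0.038]
force: [0.1, 0.7, -1.8]
width: 17.2
```

Call:
apply_moves([
  [[0, -0.08, -0.03, 0.33, 0, 0], [0, -0.08, -0.03, 0.33, 0, 0], [0, -0.08, -0.02, 0.33, 0, 0], [0, -0.08, -0.02, 0.33, 0, 0], [0, -0.08, -0.02, 0.33, 0, 0]],
])

```text
clock: 29.7
eef_pos: [567.3, -167.0, 218.7]
tool_rot: [2.965, -0.004, 0.035]
force: [0.1, -3.3, 0.2]
width: 17.4
```

```bash
python3 -c "
from h import *
s=ctrl.read_state();print(s['force'],s['torque']);tilt()
R2=Ro.from_euler('xyz',[np.pi,0,.037]);rows(np.array([566,-210+66,235])+R2.apply([0,0,19]),R2,5)"
```

```text
[ 0.0613255  -3.33667836  0.19204623] [-1.04962824  0.18202291  0.0176406 ]
(np.float64(0.42586809737715076), np.float64(-18.5), 22, array([-1. , 69.8, 79.2]))
(np.float64(0.4885042104591967), np.float64(-19.0), 22, array([-1.1, 71.2, 79.4]))
(np.float64(0.49036164761790907), np.float64(-18.0), 22, array([-1. , 68.4, 79. ]))
[[-0.0, -0.09, -0.01, 0.33, -0.01, -0.01], [-0.0, -0.09, -0.0, 0.33, -0.01, -0.01], [-0.0, -0.09, 0.0, 0.33, -0.01, -0.01], [-0.0, -0.09, 0.0, 0.33, -0.01, -0.01], [-0.0, -0.09, 0.01, 0.33, -0.01, -0.01]]
```

Call:
apply_moves([
  [[0, -0.09, -0.01, 0.33, 0, 0], [0, -0.09, 0, 0.33, 0, 0], [0, -0.09, 0, 0.33, 0, 0], [0, -0.09, 0, 0.33, 0, 0], [0, -0.09, 0, 0.33, 0, 0]],
])

```text
clock: 30.38
eef_pos: [566.6, -143.0, 216.3]
tool_rot: [3.139, -0.003, 0.036]
force: [-0.4, -3.1, 0.9]
width: 17.2
```

Call:
apply_moves([
  [[0, -0.04, 0, 0, 0, 0], [0, -0.02, 0, 0, 0, 0], [0, 0, 0, 0, 0, 0], [0, 0.16, -0.02, 0, 0, 0], [0, 0, 0, 0, 0, 0]],
])

```text
clock: 31.0
eef_pos: [565.9, -147.2, 216.6]
tool_rot: [3.139, -0.001, 0.036]
force: [-0.8, -0.6, -1.0]
width: 17.3
```

```bash
python3 -c "
from h import *
look();tilt()"
```

```text
31.05 [ 566.  -147.   216.6] [ 3.139e+00 -1.000e-03  3.700e-02] [ 0.6 -1.1 -2.3]
small_1 []
big_1 [(0.75, [287.0, 267.0], [-38.200000000000045, 38.099999999999994]), (0.68, [295.0, 281.0], [-45.200000000000045, -6.699999999999989]), (0.54, [338.0, 260.0], [69.70000000000005, 12.400000000000006]), (0.44, [273.0, 219.0], [15.5, 218.9]), (0.41, [255.0, 233.0], [-49.700000000000045, 179.7]), (0.23, [292.0, 262.0], [-21.899999999999977, 48.80000000000001])]
brown bottom row 262 foot col 297.7 top row cols 299.0 225
foot if upright [-2.  63.1 75.6] [296.7 258.3] stick at z=130 [298.  234.9]
(np.float64(0.20225995873897265), np.float64(0.5), 22, array([-1.3, 60.9, 75.9]))
(np.float64(0.268201077890858), np.float64(1.0), 22, array([-1.3, 59.5, 75.9]))
(np.float64(0.32333489534143084), np.float64(0.0), 22, array([-1.4, 62.3, 75.9]))
```

Call:
apply_moves([
  [[0.13, 0.27, 0, 0, 0, 0], [0.13, 0.27, 0, 0, 0, 0], [0.13, 0.27, 0, 0, 0, 0], [0.13, 0.27, 0, 0, 0, 0], [0.13, 0.27, 0.04, 0, 0, 0]],
])

```text
clock: 31.82
eef_pos: [602.0, -215.8, 215.6]
tool_rot: [3.137, -0.003, 0.036]
force: [0.1, -0.2, -1.6]
width: 17.6
```

Call:
apply_moves([
  [[0, 0, 0.03, 0, 0, 0], [0, 0, 0.02, 0, 0, 0], [0, 0, 0.01, 0, 0, 0], [0, 0, 0, 0, 0, 0], [0, 0, 0, 0, 0, 0]],
])

```text
clock: 32.45
eef_pos: [601.6, -214.2, 212.8]
tool_rot: [3.137, -0.003, 0.037]
force: [-0.4, -0.9, -1.4]
width: 16.8
```

Call:
apply_moves([
  [[0, 0, 0.02, 0, 0, 0], [0, 0, 0, 0, 0, 0], [0, 0, 0.008, 0, 0, 0], [0, 0, 0, 0, 0, 0], [0, 0, 0, 0, 0, 0]],
])

```text
clock: 33.08
eef_pos: [601.5, -214.6, 211.2]
tool_rot: [3.137, -0.003, 0.036]
force: [-0.5, -0.7, -0.9]
width: 17.1
```

Call:
apply_moves([
  [[0, 0, 0.006, 0, 0, 0], [0, 0, 0, 0, 0, 0], [0, 0, 0.004, 0, 0, 0], [0, 0, 0, 0, 0, 0], [0, 0, 0, 0, 0, 0]],
])

```text
clock: 33.7
eef_pos: [601.5, -214.6, 210.7]
tool_rot: [3.137, -0.003, 0.036]
force: [0.5, -0.9, -1.1]
width: 17.0
```

Call:
apply_moves([
  [[0, 0, 0.006, 0, 0, 0], [0, 0, 0, 0, 0, 0], [0, 0, 0.006, 0, 0, 0], [0, 0, 0, 0, 0, 0], [0, 0, 0, 0, 0, 0]],
])

```text
clock: 34.33
eef_pos: [601.5, -214.6, 210.1]
tool_rot: [3.137, -0.003, 0.036]
force: [0.3, 0.2, -1.0]
width: 17.4
```

Call:
apply_moves([
  [[0, 0, 0.01, 0, 0, 0], [0, 0, 0.006, 0, 0, 0], [0, 0, 0.006, 0, 0, 0], [0, 0, 0, 0, 0, 0], [0, 0, 0, 0, 0, 0]],
])

```text
clock: 34.95
eef_pos: [601.5, -214.6, 209.1]
tool_rot: [3.137, -0.003, 0.036]
force: [0.0, 0.1, -0.1]
width: 17.5
```

Call:
apply_moves([
  [[-0.01, -0.15, 0.003, 0, 0, 0], [-0.04, -0.16, 0, 0, 0, 0], [-0.1, -0.16, 0, 0, 0, 0], [-0.14, -0.12, 0, 0, 0, 0], [-0.16, -0.08, 0, 0, 0, 0]],
])

```text
clock: 35.58
eef_pos: [577.9, -181.3, 209.0]
tool_rot: [3.137, -0.004, 0.037]
force: [2.4, -0.9, 2.5]
width: 17.4
```

Call:
apply_moves([
  [[-0.16, -0.02, 0, 0, 0, 0], [-0.16, 0.06, 0, 0, 0, 0], [-0.12, 0.12, 0, 0, 0, 0], [-0.06, 0.16, 0, 0, 0, 0], [-0.02, 0.16, 0, 0, 0, 0]],
])

```text
clock: 36.2
eef_pos: [552.2, -206.5, 208.9]
tool_rot: [3.139, -0.002, 0.036]
force: [2.5, 3.6, 7.0]
width: 17.1
```

Call:
apply_moves([
  [[0.02, 0.16, -0.01, 0, 0, 0], [0.02, 0.16, 0, 0, 0, 0], [0.04, 0.16, 0, 0, 0, 0], [0.1, 0.14, 0, 0, 0, 0], [0.14, 0.08, 0, 0, 0, 0]],
])

```text
clock: 36.83
eef_pos: [564.2, -240.6, 208.2]
tool_rot: [-3.141, 0.01, 0.035]
force: [-4.1, 1.9, 6.2]
width: 17.0
```

```bash
python3 -c "
from h import *
tilt()"
```

```text
(np.float64(0.8437107478792416), np.float64(-13.0), 23, array([-4.3,  4.6, 71.2]))
(np.float64(0.8439039714585297), np.float64(-13.5), 23, array([-4.3,  6. , 71.5]))
(np.float64(0.8760087353147955), np.float64(-12.5), 23, array([-4.2,  3.3, 70.9]))
```

Call:
apply_moves([
  [[0, 0, -0.14, 0, 0, 0], [0.01, -0.3, 0, 0, 0, 0], [0.01, -0.3, 0, 0, 0, 0], [0.01, -0.3, 0, 0, 0, 0], [0.01, -0.25, 0, 0, 0, 0]],
])

```text
clock: 37.5
eef_pos: [569.8, -181.7, 216.0]
tool_rot: [3.138, -0.002, 0.038]
force: [0.3, 0.7, -0.2]
width: 17.5
```

Call:
apply_moves([
  [[0, -0.16, 0, 0, 0, 0], [0, -0.16, 0, 0, 0, 0], [0, -0.16, 0, 0, 0, 0], [0, -0.16, 0, 0, 0, 0], [0, -0.16, 0, 0, 0, 0]],
])

```text
clock: 38.12
eef_pos: [568.7, -144.6, 216.4]
tool_rot: [3.135, -0.004, 0.035]
force: [0.5, -5.6, 1.4]
width: 16.8
```

```bash
python3 -c "
from h import *
s=ctrl.read_state();print(s['force'],s['torque'],s['eef_pos']-[568,-210,0]);tilt()"
```

```text
[ 0.51136618 -5.5776401   1.36463196] [-1.53993166  0.03579995  0.00226875] [  0.71098923  65.41844927 216.39837105]
(np.float64(0.3338091841585093), np.float64(0.5), 21, array([ 1.3, 65.4, 75.2]))
(np.float64(0.3835920452027891), np.float64(0.0), 21, array([ 1.3, 66.8, 75.2]))
(np.float64(0.3953599926769626), np.float64(1.0), 21, array([ 1.4, 64. , 75.2]))
```

Call:
apply_moves([
  [[0.08, 0.28, 0, 0, 0, 0], [0.14, 0.28, 0, 0, 0, 0], [0.14, 0.28, 0, 0, 0, 0], [0.14, 0.28, 0.04, 0, 0, 0], [0.14, 0.28, 0.06, 0, 0, 0]],
])

```text
clock: 38.8
eef_pos: [603.4, -213.6, 211.0]
tool_rot: [3.137, -0.003, 0.036]
force: [0.3, 0.2, 0.3]
width: 17.0
```

Call:
apply_moves([
  [[0, 0, 0.02, 0, 0, 0], [0, 0, 0, 0, 0, 0], [0, 0, 0.01, 0, 0, 0], [0, 0, 0, 0, 0, 0], [0, 0, 0, 0, 0, 0]],
])

```text
clock: 39.42
eef_pos: [603.0, -212.2, 210.0]
tool_rot: [3.137, -0.003, 0.037]
force: [0.1, -0.8, -1.0]
width: 17.0
```

Call:
apply_moves([
  [[0, 0.02, 0.014, 0, 0, 0], [0, 0.02, 0, 0, 0, 0], [0, 0, 0.006, 0, 0, 0], [0, 0, 0, 0, 0, 0], [0, 0, 0, 0, 0, 0]],
])

```text
clock: 40.05
eef_pos: [603.0, -214.5, 208.8]
tool_rot: [3.137, -0.003, 0.036]
force: [0.2, 0.6, -1.5]
width: 17.5
```

```bash
cat > lap.py <<'E'
from h import *
W=[(34,-4,0),(33,4,0),(31,12,0),(26,19,.1),(19,25,.1),(11,29,.2),(3,30,.3),(-3,29,.4),(-8,27,.5),(-12,23,.6),(-15,18,.7),(-17,12,.8),(-18,5,.9),(-18,-2,.9),(-17,-9,.9),(-15,-16,.8),(-12,-22,.8),(-7,-27,.7),(-1,-31,.5),(6,-33,.4),(13,-33,.3),(20,-31,.2),(26,-26,.1),(31,-19,0),(34,-11,0),(35,-3,0),(35,5,0),(34,10,0)]
p,r0=pose();yaw0=r0.as_euler('xyz')[2];o=[];yaw=0
for k in range(len(W)-1):
    d=np.array(W[k+1])-W[k]
    dy=6 if 7<=k<=20 and yaw<90 else 0
    r=Ro.from_euler('xyz',[0,0,yaw],degrees=True)*Ro.from_euler('xyz',[np.pi,0,0])
    v=r.inv().apply(d)/50
    o.append([round(float(x),3) for x in v]+[0,0,-dy/6]);yaw+=dy
for i in range(0,len(o),5):print(o[i:i+5])
print(yaw)
E
python3 lap.py
```

```text
[[-0.02, -0.16, -0.0, 0, 0, 0.0], [-0.04, -0.16, -0.0, 0, 0, 0.0], [-0.1, -0.14, -0.002, 0, 0, 0.0], [-0.14, -0.12, -0.0, 0, 0, 0.0], [-0.16, -0.08, -0.002, 0, 0, 0.0]]
[[-0.16, -0.02, -0.002, 0, 0, 0.0], [-0.12, 0.02, -0.002, 0, 0, 0.0], [-0.1, 0.04, -0.002, 0, 0, -1.0], [-0.088, 0.071, -0.002, 0, 0, -1.0], [-0.079, 0.085, -0.002, 0, 0, -1.0]]
[[-0.075, 0.102, -0.002, 0, 0, -1.0], [-0.075, 0.12, -0.002, 0, 0, -1.0], [-0.07, 0.121, 0.0, 0, 0, -1.0], [-0.066, 0.125, 0.0, 0, 0, -1.0], [-0.064, 0.131, 0.002, 0, 0, -1.0]]
[[-0.049, 0.125, 0.0, 0, 0, -1.0], [-0.022, 0.14, 0.002, 0, 0, -1.0], [-0.009, 0.144, 0.004, 0, 0, -1.0], [0.02, 0.144, 0.002, 0, 0, -1.0], [0.043, 0.133, 0.002, 0, 0, -1.0]]
[[0.068, 0.129, 0.002, 0, 0, -1.0], [0.112, 0.109, 0.002, 0, 0, 0.0], [0.15, 0.085, 0.002, 0, 0, 0.0], [0.165, 0.043, 0.0, 0, 0, 0.0], [0.161, 0.003, 0.0, 0, 0, 0.0]]
[[0.159, -0.017, -0.0, 0, 0, 0.0], [0.097, -0.03, -0.0, 0, 0, 0.0]]
84
```

```bash
sed -i 's/7<=k<=20/0<=k<=20/' lap.py; python3 lap.py
```

```text
[[-0.02, -0.16, -0.0, 0, 0, -1.0], [-0.023, -0.163, -0.0, 0, 0, -1.0], [-0.069, -0.158, -0.002, 0, 0, -1.0], [-0.096, -0.157, -0.0, 0, 0, -1.0], [-0.114, -0.138, -0.002, 0, 0, -1.0]]
[[-0.129, -0.097, -0.002, 0, 0, -1.0], [-0.109, -0.054, -0.002, 0, 0, -1.0], [-0.101, -0.037, -0.002, 0, 0, -1.0], [-0.113, -0.006, -0.002, 0, 0, -1.0], [-0.116, 0.01, -0.002, 0, 0, -1.0]]
[[-0.124, 0.025, -0.002, 0, 0, -1.0], [-0.136, 0.039, -0.002, 0, 0, -1.0], [-0.133, 0.043, 0.0, 0, 0, -1.0], [-0.133, 0.049, 0.0, 0, 0, -1.0], [-0.135, 0.054, 0.002, 0, 0, -1.0]]
[[-0.12, 0.06, 0.0, 0, 0, 0.0], [-0.1, 0.1, 0.002, 0, 0, 0.0], [-0.08, 0.12, 0.004, 0, 0, 0.0], [-0.04, 0.14, 0.002, 0, 0, 0.0], [0.0, 0.14, 0.002, 0, 0, 0.0]]
[[0.04, 0.14, 0.002, 0, 0, 0.0], [0.1, 0.12, 0.002, 0, 0, 0.0], [0.14, 0.1, 0.002, 0, 0, 0.0], [0.16, 0.06, 0.0, 0, 0, 0.0], [0.16, 0.02, 0.0, 0, 0, 0.0]]
[[0.16, -0.0, -0.0, 0, 0, 0.0], [0.1, -0.02, -0.0, 0, 0, 0.0]]
90
```

Call:
apply_moves([
  [[0, 0, 0.01, 0, 0, 0], [0, 0, 0, 0, 0, 0], [0, 0, 0.006, 0, 0, 0], [0, 0, 0, 0, 0, 0], [0, 0, 0, 0, 0, 0]],
])

```text
clock: 40.67
eef_pos: [603.1, -214.5, 208.3]
tool_rot: [3.137, -0.003, 0.036]
force: [-0.5, 0.3, 3.0]
width: 17.2
```

Call:
apply_moves([
  [[-0.02, -0.16, -0.002, 0, 0, -1], [-0.023, -0.163, 0, 0, 0, -1], [-0.069, -0.158, -0.002, 0, 0, -1], [-0.096, -0.157, 0, 0, 0, -1], [-0.114, -0.138, -0.002, 0, 0, -1]],
])

```text
clock: 41.3
eef_pos: [579.3, -182.2, 208.3]
tool_rot: [3.135, -0.001, 0.564]
force: [-0.4, 0.3, 0.1]
width: 17.0
```

Call:
apply_moves([
  [[-0.129, -0.097, -0.002, 0, 0, -1], [-0.109, -0.054, -0.002, 0, 0, -1], [-0.101, -0.037, -0.002, 0, 0, -1], [-0.113, -0.006, -0.002, 0, 0, -1], [-0.116, 0.01, -0.002, 0, 0, -1]],
])

```text
clock: 41.92
eef_pos: [557.2, -194.6, 209.9]
tool_rot: [3.128, -0.0, 1.088]
force: [3.5, 0.5, -0.0]
width: 17.2
```

Call:
apply_moves([
  [[-0.124, 0.025, 0.004, 0, 0, -1], [-0.136, 0.039, 0, 0, 0, -1], [-0.133, 0.043, 0, 0, 0, -1], [-0.133, 0.049, 0, 0, 0, -1], [-0.135, 0.054, 0.002, 0, 0, -1]],
])

```text
clock: 42.55
eef_pos: [554.8, -227.5, 208.8]
tool_rot: [3.138, 0.003, 1.61]
force: [-1.7, 2.9, 4.3]
width: 17.1
```

```bash
python3 -c "
from h import *
tilt()"
```

```text
(np.float64(0.374324788945439), np.float64(2.5), 21, array([ -5.6, -18.8,  67.9]))
(np.float64(0.40897665552192725), np.float64(2.0), 21, array([ -7. , -18.9,  67.9]))
(np.float64(0.581561936266708), np.float64(3.0), 21, array([ -4.2, -18.8,  68. ]))
```

No slip this time (foot tilt about 2°). Completing the round.

Call:
apply_moves([
  [[-0.12, 0.06, -0.004, 0, 0, 0], [-0.1, 0.1, 0.002, 0, 0, 0], [-0.08, 0.12, 0.002, 0, 0, 0], [-0.04, 0.14, 0.002, 0, 0, 0], [0, 0.14, 0.002, 0, 0, 0]],
])

```text
clock: 43.22
eef_pos: [582.4, -245.5, 208.3]
tool_rot: [3.141, 0.006, 1.606]
force: [-5.1, 0.2, 6.8]
width: 17.3
```

Call:
apply_moves([
  [[0.04, 0.14, 0.002, 0, 0, 0], [0.1, 0.12, 0.002, 0, 0, 0], [0.14, 0.1, 0.002, 0, 0, 0], [0.16, 0.06, 0, 0, 0, 0], [0.16, 0.02, 0, 0, 0, 0]],
])

```text
clock: 43.85
eef_pos: [604.7, -214.5, 208.4]
tool_rot: [3.137, 0.007, 1.607]
force: [-1.1, -8.2, 4.8]
width: 17.3
```

```bash
python3 -c "
from h import *
tilt()"
```

```text
(np.float64(0.3749242347704176), np.float64(3.0), 22, array([45.6, -5.1, 67.7]))
(np.float64(0.4670993664969177), np.float64(2.5), 22, array([44.2, -5.2, 67.7]))
(np.float64(0.5253786513294312), np.float64(3.5), 22, array([46.9, -5.1, 67.8]))
```

Call:
apply_moves([
  [[0, -0.14, 0, 0, 0, 0], [0.06, -0.12, 0, 0, 0, 0], [0.16, -0.04, 0, 0, 0, 0], [0.16, -0.04, 0, 0, 0, 0], [0.1, -0.06, 0, 0, 0, 0]],
])

```text
clock: 44.52
eef_pos: [583.5, -189.3, 208.4]
tool_rot: [3.137, 0.005, 1.608]
force: [1.0, -0.3, 5.1]
width: 17.5
```

Call:
apply_moves([
  [[0, 0, 0, 0, 0, 0], [0, -0.1, -0.2, 0, 0, 0], [0, -0.2, -0.5, 0, 0, 0], [0, 0, -0.7, 0, 0, 0], [0, 0, -0.6, 0, 0, 0]],
])

```text
clock: 45.15
eef_pos: [566.2, -189.1, 308.3]
tool_rot: [-3.141, 0.002, 1.608]
force: [1.0, -0.5, -1.8]
width: 17.2
```

```bash
python3 -c "
from h import *
viewer.get_image('side')
s=ctrl.read_state();print(s['clock'],s['eef_pos'],s['tool_rot'],s['force'],s['qpos'].round(2))
rows([577,256,s['eef_pos'][2]],Ro.from_euler('xyz',[np.pi,0,1.2]),10)"
```

```text
45.2 [ 568.34323426 -189.62244693  312.49797516] [3.13497854 0.00472345 1.60755706] [ 1.79705373 -0.16924143  1.6874743 ] [ 0.36  0.48 -0.14  1.56  0.08  1.1   1.81]
[[0.89, 0.05, -0.0, 0.01, 0.0, 0.39], [0.89, 0.01, -0.0, 0.01, 0.0, 0.39], [0.89, -0.02, -0.0, 0.01, 0.0, 0.39], [0.89, -0.06, -0.0, 0.01, 0.0, 0.39], [0.89, -0.1, -0.0, 0.01, 0.0, 0.39]]
[[0.88, -0.13, -0.0, 0.01, 0.0, 0.39], [0.88, -0.17, -0.0, 0.01, 0.0, 0.39], [0.87, -0.2, -0.0, 0.01, 0.0, 0.39], [0.86, -0.24, -0.0, 0.01, 0.0, 0.39], [0.85, -0.27, -0.0, 0.01, 0.0, 0.39]]
```

Call:
apply_moves([
  [[0.89, 0.05, 0, 0, 0, 0.39], [0.89, 0.01, 0, 0, 0, 0.39], [0.89, -0.02, 0, 0, 0, 0.39], [0.89, -0.06, 0, 0, 0, 0.39], [0.89, -0.1, 0, 0, 0, 0.39]],
])

```text
clock: 45.82
eef_pos: [570.0, 34.5, 305.9]
tool_rot: [-3.142, 0.004, 1.402]
force: [-0.1, -0.6, -1.6]
width: 17.1
```

Call:
apply_moves([
  [[0.88, -0.13, 0, 0, 0, 0.39], [0.88, -0.17, 0, 0, 0, 0.39], [0.87, -0.2, 0, 0, 0, 0.39], [0.86, -0.24, 0, 0, 0, 0.39], [0.85, -0.27, 0, 0, 0, 0.39]],
])

```text
clock: 46.45
eef_pos: [574.6, 256.9, 304.8]
tool_rot: [3.14, 0.005, 1.198]
force: [0.5, 0.6, -1.2]
width: 17.6
```

```bash
python3 -c "
from h import *
a=viewer.get_image('top');b=viewer.get_image('side')
s=ctrl.read_state();print(s['clock'],s['eef_pos'],s['tool_rot'],s['force'])
for n in('top','side'):print(n,[(round(d['score'],2),(np.array(d['location'])*[560,420]).round().tolist()) for l in('small_1','big_1') for d in viewer.find_in(n,l)])
p,r=pose();print('foot if upright',p+[0,0,-139],proj('top',p+[0,0,-139]),proj('side',p+[0,0,-139]))
cv2.imwrite('pics/v12.png',np.hstack([cv2.resize(a[130:280,100:390],(540,300)),cv2.resize(b[80:240,170:310],(260,300))]))
t=lambda im,y,x,h,w,f:cv2.resize(im[y:y+h,x:x+w],None,fx=f,fy=f,interpolation=cv2.INTER_CUBIC)
A=t(a,155,285,100,95,4);B=t(a,160,110,100,100,4);C=t(b,90,180,110,100,3.6)
H=400;C=cv2.resize(C,(360,400));D=np.zeros((400,0,3),np.uint8)
cv2.imwrite('pics/v12.png',cv2.resize(np.hstack([A,C[:, :]]),(740,400)))"
```

```text
46.55 [572.82656924 263.3322304  304.41225432] [-3.13967133e+00  7.18982084e-04  1.20753760e+00] [-0.55211008  0.08190105 -1.06488978]
top [(0.55, [328.0, 220.0]), (0.52, [206.0, 284.0]), (0.43, [250.0, 207.0])]
side [(0.61, [271.0, 218.0]), (0.45, [338.0, 259.0])]
foot if upright [575.87859976 254.12118326 166.19079156] [[149.2 210.7]] [[232.9 153.2]]
```

View pics/v12.png

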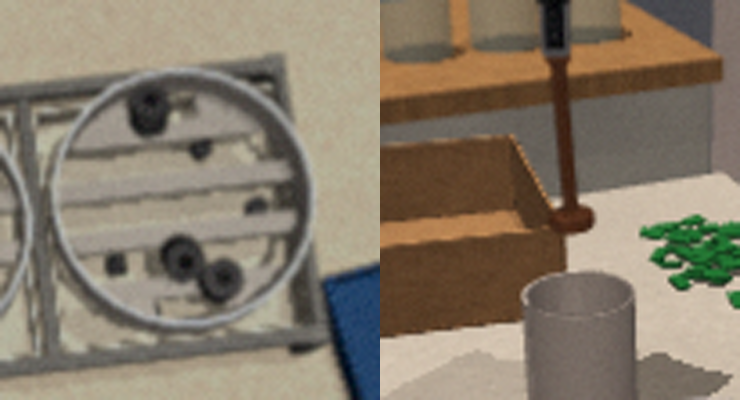

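```bash
python3 -c "
from h import *
c=np.array([568,-210,0]);Rz=Ro.from_euler('z',-2.1,degrees=True)
for q in((116,263),(200,148),(256,206)):
  for z in(85,18):print(q,z,Rz.apply(plane('top',(285+q[0]/4-.4,155+q[1]/4-.4),z)-c).round(0))
s=ctrl.read_state();print(s['eef_pos'],s['tool_rot'])
print('foot at', plane('side',(180+(572-380)*100/360,90+222*110/400),165))
rows([577,255,s['eef_pos'][2]],Ro.from_euler('xyz',[np.pi,0,1.2]),1)"
```

```text
(116, 263) 85 [-32.  48.  85.]
(116, 263) 18 [-21.  39.  18.]
(200, 148) 85 [ 40. -20.  85.]
(200, 148) 18 [ 56. -33.  18.]
(256, 206) 85 [ -5. -52.  85.]
(256, 206) 18 [  9. -67.  18.]
[575.87859976 254.12118326 305.19079156] [3.13832958 0.0054757  1.19779466]
foot at [583.7 271.3 165. ]
[[0.02, 0.01, -0.0, 0.03, 0.05, -0.02]]
```

All three dark spots seen through the right pan's slots lie at slot positions (in the tray), and the fourth small bead was seen in the tray from the side. Only the three big beads sit on the grate. The foot hangs over the jar, so I'm lowering it.

Call:
apply_moves([
  [[0.02, -0.1, 0, 0, 0, 0], [0, 0, 0.3, 0, 0, 0], [0, 0, 0.4, 0, 0, 0], [0, 0, 0.4, 0, 0, 0], [0, 0, 0.3, 0, 0, 0]],
])

```text
clock: 47.38
eef_pos: [571.9, 257.3, 234.1]
tool_rot: [3.138, 0.005, 1.198]
force: [1.1, -0.0, -0.6]
width: 17.5
```

Call:
apply_moves([
  [[0, 0, 0.4, 0, 0, 0], [0, 0, 0.5, 0, 0, 0], [0, 0, 0.4, 0, 0, 0], [0, 0, 0.2, 0, 0, 0], [0, 0, 0, 0, 0, 0]],
])

```text
clock: 48.0
eef_pos: [572.4, 257.5, 160.2]
tool_rot: [3.138, 0.004, 1.199]
force: [0.5, -0.5, 0.2]
width: 17.1
```

Call:
apply_moves([
  [[0, 0, 0.12, 0, 0, 0], [0, 0, 0.1, 0, 0, 0], [0, 0, 0.04, 0, 0, 0], [0, 0, 0, 0, 0, 0], [0, 0, 0, 0, 0, 0]],
])

```text
clock: 48.62
eef_pos: [572.9, 257.8, 148.1]
tool_rot: [3.137, 0.003, 1.199]
force: [0.2, 0.3, -0.6]
width: 17.3
```

Call:
apply_moves([
  [[0, 0, 0.03, 0, 0, 0], [0, 0, 0, 0, 0, 0], [0, 0, 0.02, 0, 0, 0], [0, 0, 0, 0, 0, 0], [0, 0, 0, 0, 0, 0]],
])

```text
clock: 49.25
eef_pos: [572.8, 257.7, 145.4]
tool_rot: [3.137, 0.003, 1.199]
force: [0.4, 0.1, -0.4]
width: 17.5
```

Call:
apply_moves([
  [[0, 0, 0.03, 0, 0, 0], [0, 0, 0, 0, 0, 0], [0, 0, 0.02, 0, 0, 0], [0, 0, 0, 0, 0, 0], [0, 0, 0, 0, 0, 0]],
])

```text
clock: 49.88
eef_pos: [573.0, 257.7, 143.6]
tool_rot: [3.137, 0.003, 1.199]
force: [-0.8, -0.0, 4.8]
width: 17.0
```

Call:
apply_moves([
  [[0, 0, 0, 0, 0, 0], [0, 0, 0, 0, 0, 0], [0, 0, 0, 0, 0, 0], [0, 0, 0, 0, 0, 0], [0, 0, 0, 0, 0, 0]],
], claw=0.6)

```text
clock: 50.5
eef_pos: [572.8, 257.7, 142.8]
tool_rot: [3.137, 0.003, 1.199]
force: [-0.4, 0.4, -0.0]
width: 68.2
```

Call:
apply_moves([
  [[0, 0, -0.2, 0, 0, 0], [0, 0, -0.4, 0, 0, 0], [0, 0, -0.6, 0, 0, 0], [0, 0, -0.8, 0, 0, 0], [0, 0, -0.8, 0, 0, 0]],
])

```text
clock: 51.12
eef_pos: [572.3, 258.3, 284.9]
tool_rot: [3.137, 0.003, 1.199]
force: [1.7, 0.2, 0.6]
width: 68.3
```

```bash
python3 -c "
from h import *
a=viewer.get_image('top');b=viewer.get_image('side')
s=ctrl.read_state();print(s['clock'],s['eef_pos'],s['force'],s['width'])
for n in('top','side'):
  for l in('stirrer_top','stirrer_foot','jar','small_1','big_1'):print(n,l,[(round(d['score'],2),(np.array(d['location'])*[560,420]).round().tolist()) for d in viewer.find_in(n,l)])
print(proj('side',[[575,257,205],[575,257,110]]),proj('top',[[575,257,205]]))
hsv=cv2.cvtColor(b,cv2.COLOR_BGR2HSV);m=cv2.inRange(hsv,(3,120,40),(16,255,200))
for r in range(120,190,5):
  x=np.where(m[r,205:270])[0];print(r,(x.min()+205,x.max()+205,len(x)) if len(x) else None)"
```

```text
51.225 [574.93500367 259.71621941 288.76014227] [0.58183073 0.35282055 0.54264747] 68.1239593453362
top stirrer_top [(0.45, [156.0, 212.0])]
top stirrer_foot [(0.72, [157.0, 213.0])]
top jar [(0.77, [160.0, 220.0])]
top small_1 [(0.62, [342.0, 227.0]), (0.16, [294.0, 211.0])]
top big_1 [(0.59, [325.0, 219.0]), (0.4, [269.0, 231.0])]
side stirrer_top [(0.61, [233.0, 156.0]), (0.19, [294.0, 260.0])]
side stirrer_foot [(0.8, [232.0, 155.0])]
side jar [(0.56, [234.0, 185.0])]
side small_1 [(0.73, [291.0, 261.0])]
side big_1 [(0.69, [293.0, 282.0]), (0.64, [338.0, 261.0]), (0.6, [270.0, 220.0]), (0.39, [218.0, 287.0])]
[[231.7 139.8]
 [233.  171. ]] [[143.4 207.8]]
120 (np.int64(205), np.int64(207), 3)
125 None
130 (np.int64(205), np.int64(218), 14)
135 (np.int64(205), np.int64(220), 16)
140 (np.int64(205), np.int64(234), 24)
145 (np.int64(205), np.int64(234), 27)
150 (np.int64(205), np.int64(235), 31)
155 (np.int64(205), np.int64(235), 31)
160 (np.int64(205), np.int64(235), 31)
165 (np.int64(205), np.int64(235), 25)
170 (np.int64(205), np.int64(235), 17)
175 (np.int64(205), np.int64(235), 17)
180 None
185 None
```

```bash
python3 -c "
from h import *
c=np.array([568,-210,0])
for q in((148,110),(183,258),(220,280),(116,263)):print('top',q,(plane('top',(285+q[0]/4-.4,155+q[1]/4-.4),90)-c).round(0))
for q in((291,261),(293,282),(338,261)):print('side',q,(plane('side',q,85)-c).round(0))
print('bigA',proj('top',c+[-41,40,90]),proj('side',c+[-41,40,83]))
print('spot3 if on grate/tray, in side view',proj('side',[c+[-30,48,78],c+[-20,39,10]]))
for n,(x0,y0,x1,y1) in(('top',(285,160,365,245)),('side',(265,240,375,300))):
  im=viewer.get_image(n);cv2.imwrite('pics/f_%s.png'%n,im)
  g=cv2.GaussianBlur(cv2.cvtColor(im,cv2.COLOR_BGR2GRAY),(3,3),0)[y0:y1,x0:x1]
  k,lab,st,ce=cv2.connectedComponentsWithStats((g<58).astype(np.uint8))
  print(n,[(int(ce[i][0]+x0),int(ce[i][1]+y0),int(st[i][4]),st[i][2:4].tolist()) for i in range(1,k) if st[i][4]>5])
"
```

```text
top (148, 110) [69. 15. 90.]
top (183, 258) [-35.   2.  90.]
top (220, 280) [-52. -21.  90.]
top (116, 263) [-35.  47.  90.]
side (291, 261) [-24.  49.  85.]
side (293, 282) [-51. -11.  85.]
side (338, 261) [65.  8. 85.]
bigA [[316.4 222.3]] [[285.6 266.5]]
spot3 if on grate/tray, in side view [[288.5 264.8]
 [293.5 290.9]]
top [(321, 182, 85, [9, 12]), (334, 191, 9, [4, 3]), (331, 220, 92, [16, 16]), (313, 220, 11, [4, 4]), (340, 223, 20, [5, 5])]
side [(338, 260, 184, [16, 16]), (266, 265, 10, [5, 3]), (297, 278, 177, [15, 16]), (365, 284, 55, [14, 15]), (267, 295, 23, [7, 9]), (371, 298, 21, [9, 4])]
```

```bash
python3 -c "
from h import *
b=cv2.imread('pics/f_side.png',0);print(b[250:292:2,278:312:2])
print(proj('side',np.array([568,-210,0])+np.array([[-35,2,83],[-52,-21,83],[-35,47,78]])))
viewer.get_image('side');print([(round(d['score'],2),(np.array(d['location'])*[560,420]).round().tolist()) for l in('small_1','big_1') for d in viewer.find_in('side',l)])"
```

```text
[[ 92  93  97  98 102 103 103 109 107 111 111 111 112 114 115 117 113]
 [ 92  91  98 102  99 102 105 110 107 107 112 114 113 115 115 116 117]
 [ 88  97  97 102 103 100 102 107 112 112 147 152 152 147 102 102 146]
 [ 93  93  98 104 106 103 105 105 100  60  65 147 148 149 139 105  98]
 [ 91  98  96  97 148 145  86  46  50  49 172  75 143 148 152 141 104]
 [ 89  97  94 102 151 151 152 148 100 102  98  98  71 145 152 151 141]
 [ 89  95  70  92 105 150 150 151 103 100  98  88  99  64 149 151 154]
 [ 93 160  98  94  83 124 151 155 151 103  97 100  99 102  62 149 152]
 [121  97  95  97  98 103 141 149 153 151 103 100  94 100  95  64 149]
 [148 105 120 119  94 100  72 143 153 153 155  99 101  97 103 103  73]
 [154 155 104  95  93 101 101  74  58  58  57 102  99 103 100 104 104]
 [151 152 154 101 103  99  98  52  59  44  54  57  71  99  98 105 139]
 [153 151 153 156 101 101  59  53  20  16  44  56  37 138  94 104  99]
 [206 159 154 148 139 105  56  57  24  23  55  55  35  81 140 198 178]
 [103 204 159 155 154 131  57  56  55  57  57  44  28  28 153 177 200]
 [108  97 202 167 158 116  59  56  14  18  51  57  34  33 145 158 176]
 [106 107 111 171 192  80  56  33  11  19  42  54  44  30 112 155 155]
 [111 110 112 113 108 191 142  72  57  58  56  59  25  41 144 157 157]
 [109 107 110 113 115 114 118 196 171 103  51  23  38 170  85 148 151]
 [104 108 104 109 113 118 111 115 112 152 200 164 154 174 174  76 150]
 [102 113 111 111 112 110 118 113 115 116 118 108 125 183 205 200 139]]
[[297.1 276.6]
 [295.1 286.1]
 [286.5 265.8]]
[(0.72, [339.0, 262.0]), (0.61, [294.0, 281.0]), (0.46, [270.0, 219.0]), (0.45, [253.0, 233.0])]
```

```bash
python3 -c "
from h import *
print(ctrl.finish_job(),ctrl.read_state()['clock'])"
```

```text
the job is handed in; nothing more can be done
the job is handed in; nothing more can be done
```

I stirred the right pan anticlockwise until its four small beads had dropped through, stood the stirrer back in its jar foot-down and handed the job in at about 51 s.

**Stirring:** The handle kept slipping in the grip whenever the foot dragged sideways. I realigned it by tilting the wrist, and twice by leaning the foot lightly on the pan's inner wall (up to about 6 N). Several earlier rounds were skewed by this. The last one, from the far side back to the far side, stayed near upright.

**Force on the grate:** Readings were mostly 1–8 N, touching about 0 at moments and once reaching about 14 N when the foot caught. In the final round the foot also nudged one big bead, with about 8 N sideways.

**Last checks:**
- **Right pan:** only the three big beads sit on the grate. The top view shows three small beads through the slots, in the tray. I saw the fourth in the tray once, from the side, partly hidden.
- **One false hit:** the detector reported a small bead on the grate at side-view pixel (291, 261). The pixels there show only bars, and a repeat look did not report it.
- **Jar and other things:** the stirrer stands upright in the jar with the gripper clear above it. The robot never went near the left pan's beads or the other things on the table, but I did not check each one at the end.

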